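Clear the culture bench: sort tubes and flasks, box the caps

TASK

Clear up after the culture session: lay every used tube (thick or slim) and every culture flask that lies on the bench flat in the tray that already holds one of its own kind, open the lid of the cap box, tip the loose screw caps out of the beaker into the box, stand the emptied beaker upright on its mat again and shut the lid. Leave the tube and flask that are already in the trays in there, and do not push the pen or the timer about.

Things in the scene. Friction and masses are not known exactly. Their poses are not given: they have to be found in the camera images.
- tray_left: the open metal tray on the robot's left (+y); both trays are alike: 280 mm (x) by 210 mm (y) outside, 50 mm high, walls and floor 4 mm thick, fixed to the bench. Origin at the centre of the underside. At the start one tray holds a tube and the other a flask, which way round varies
- tray_right: the open metal tray on the robot's right (-y); both trays are alike: 280 mm (x) by 210 mm (y) outside, 50 mm high, walls and floor 4 mm thick, fixed to the bench. Origin at the centre of the underside. At the start one tray holds a tube and the other a flask, which way round varies
- first_tube: a tube like tube_1 (same size and origin), already in one of the trays, which is thereby the tube tray; it lies lengthways, about 65 mm towards +x and 50 mm outward (away from the robot's midline) from the tray's centre
- first_flask: a flask like flask_1 (same size and origin), already in the other tray, which is thereby the flask tray; it lies lengthways, about 65 mm towards +x and 50 mm outward from the tray's centre
- tube_1: used 50 ml tube lying on its side: clear plastic, 29 mm thick, 117 mm long; eight-sided orange cap (34 mm across flats, last 20 mm at +x) and round foot (34 mm across, 10 mm long) hold it level, axis 17 mm up. Origin: mid-length, 17 mm below the axis as it starts; x along the tube to the cap; if rolled, the axis is still 17 mm along its own +z. 30 g. May be absent
- tube_2: used 50 ml tube lying on its side: clear plastic, 29 mm thick, 117 mm long; eight-sided orange cap (34 mm across flats, last 20 mm at +x) and round foot (34 mm across, 10 mm long) hold it level, axis 17 mm up. Origin: mid-length, 17 mm below the axis as it starts; x along the tube to the cap; if rolled, the axis is still 17 mm along its own +z. 30 g. May be absent
- tube_3: used 15 ml tube lying on its side, a slim tube: 17 mm thick, 120 mm long; eight-sided orange cap (22 mm across flats, last 18 mm at +x), round foot 22 mm across, axis 11 mm up. Origin: mid-length, 11 mm below the axis as it starts; x towards the cap; if rolled, the axis is still 11 mm along its own +z. 20 g. May be absent
- flask_1: small used culture flask lying flat: clear box body 62 mm long, 50 wide, 25 thick, then a narrower shoulder and a round orange cap of 25 mm; 100 mm long over all. Origin: mid-length, on the underside; x towards the cap. The middle of the box body is at x = -19 mm (50 mm wide there, along y). 40 g. May be absent
- flask_2: small used culture flask lying flat: clear box body 62 mm long, 50 wide, 25 thick, then a narrower shoulder and a round orange cap of 25 mm; 100 mm long over all. Origin: mid-length, on the underside; x towards the cap. The middle of the box body is at x = -19 mm (50 mm wide there, along y). 40 g. May be absent
- beaker: open tapered plastic beaker, 55 mm across at the foot, 70 mm at the rim (65 mm across at 55 mm up), 85 mm high, walls 3 mm, floor 4 mm, 60 g, standing on the mat with 4 to 6 loose screw caps in it that fill less than its lower half. Origin at the centre of its underside; z up towards the mouth
- cap_box: white plastic box for screw caps, 140 mm (its own x) by 150 mm (its own y) outside, 65 mm high, walls and floor 4 mm, fixed, empty at the start, with a hinged lid. Origin at the centre of its underside; its lid is hinged on its +x rim; the box is turned so that its +x points roughly to the robot's left
- cap_lid (a joint): hinge angle of the box's lid in rad: 0 shut, growing as the knob end swings up and over towards the box's +x; 1.57 upright, stops at 1.9. The lid (6 mm thick, as large as the box, see-through) stays at any angle it is left at; about 1 N at the knob moves it. Starts shut or a little ajar
- cap_lid_handle (a point): where to hold the lid's knob, 41 mm above the box's rim when shut: the middle of a round grey head of 28 mm diameter, 16 mm high, 35 mm above the lid's face, 110 mm from the hinge. Held from above across the box's y, it turns between the fingers as the lid swings
- cap_lid_hinge (a point): point on the lid's hinge axis (the axis runs along the box's y), at the +x rim, 65 mm above the bench
- mat: square black rubber mat, 130 mm by 130 mm, 3 mm thick, fixed, the beaker's place. Origin at the centre of its underside; the top is 3 mm up
- cap_1: loose orange screw cap in the beaker, a solid disc 22 mm in diameter and 16 mm high, 12 g. Origin at the centre of one end. May be absent
- cap_2: loose orange screw cap in the beaker, a solid disc 22 mm in diameter and 16 mm high, 12 g. Origin at the centre of one end. May be absent
- cap_3: loose orange screw cap in the beaker, a solid disc 22 mm in diameter and 16 mm high, 12 g. Origin at the centre of one end. May be absent
- cap_4: loose orange screw cap in the beaker, a solid disc 22 mm in diameter and 16 mm high, 12 g. Origin at the centre of one end. May be absent
- cap_5: loose orange screw cap in the beaker, a solid disc 22 mm in diameter and 16 mm high, 12 g. Origin at the centre of one end. May be absent
- cap_6: loose orange screw cap in the beaker, a solid disc 22 mm in diameter and 16 mm high, 12 g. Origin at the centre of one end. May be absent
- pen: black marker pen lying among the things, 130 mm long, 13 mm thick; a bystander. Origin at mid-length on the underside, x along it
- timer: white square bench timer lying among the things, 52 mm square, 18 mm high; a bystander. Origin at the centre of its underside
- beaker_rim (a point): the centre of the beaker's mouth, 85 mm above its underside
Not all that is in view belongs to the job. Leave any yellow look-alike of the flask_1 alone.

How it is judged (in metres and radians):
On the way, in this order (a step that is already met when the one before it is completed fails the run):
1. the cap box's lid is opened wide (value of joint cap_lid above 1.2 rad), for 0.2 s.
2. the beaker is tipped well over, with its mouth above the open cap box (angle between beaker's own z axis and vertical above 1.2 rad and horizontal distance between beaker_rim and cap_box below 0.12 m and value of joint cap_lid above 1 rad), for 0.2 s.
At the end, for the whole second after the job is handed in: tubes in the first tube's tray, flasks in the first flask's tray, at rest, centre inside the walls, underside under 45 mm above the tray's, within 0.35 rad of level; all caps in the box, lid shut (0.06 rad); beaker upright (0.12 rad), at rest on the mat, within 45 mm of its centre each way ((((x of first_tube in the frame of tray_left between -0.135 and 0.135 m and y of first_tube in the frame of tray_left between -0.1 and 0.1 m and z of first_tube in the frame of tray_left between -0.005 and 0.045 m and angle between first_tube's own x axis and vertical between 1.22 and 1.92 rad and linear speed of first_tube below 0.02 m/s) and (x of tube_1 in the frame of tray_left between -0.135 and 0.135 m and y of tube_1 in the frame of tray_left between -0.1 and 0.1 m and z of tube_1 in the frame of tray_left between -0.005 and 0.045 m and angle between tube_1's own x axis and vertical between 1.22 and 1.92 rad and linear speed of tube_1 below 0.02 m/s) and (x of tube_2 in the frame of tray_left between -0.135 and 0.135 m and y of tube_2 in the frame of tray_left between -0.1 and 0.1 m and z of tube_2 in the frame of tray_left between -0.005 and 0.045 m and angle between tube_2's own x axis and vertical between 1.22 and 1.92 rad and linear speed of tube_2 below 0.02 m/s) and (x of tube_3 in the frame of tray_left between -0.135 and 0.135 m and y of tube_3 in the frame of tray_left between -0.1 and 0.1 m and z of tube_3 in the frame of tray_left between -0.005 and 0.045 m and angle between tube_3's own x axis and vertical between 1.22 and 1.92 rad and linear speed of tube_3 below 0.02 m/s) and (x of first_flask in the frame of tray_right between -0.135 and 0.135 m and y of first_flask in the frame of tray_right between -0.1 and 0.1 m and z of first_flask in the frame of tray_right between -0.005 and 0.045 m and angle between first_flask's own x axis and vertical between 1.22 and 1.92 rad and linear speed of first_flask below 0.02 m/s) and (x of flask_1 in the frame of tray_right between -0.135 and 0.135 m and y of flask_1 in the frame of tray_right between -0.1 and 0.1 m and z of flask_1 in the frame of tray_right between -0.005 and 0.045 m and angle between flask_1's own x axis and vertical between 1.22 and 1.92 rad and linear speed of flask_1 below 0.02 m/s) and (x of flask_2 in the frame of tray_right between -0.135 and 0.135 m and y of flask_2 in the frame of tray_right between -0.1 and 0.1 m and z of flask_2 in the frame of tray_right between -0.005 and 0.045 m and angle between flask_2's own x axis and vertical between 1.22 and 1.92 rad and linear speed of flask_2 below 0.02 m/s)) or ((x of first_tube in the frame of tray_right between -0.135 and 0.135 m and y of first_tube in the frame of tray_right between -0.1 and 0.1 m and z of first_tube in the frame of tray_right between -0.005 and 0.045 m and angle between first_tube's own x axis and vertical between 1.22 and 1.92 rad and linear speed of first_tube below 0.02 m/s) and (x of tube_1 in the frame of tray_right between -0.135 and 0.135 m and y of tube_1 in the frame of tray_right between -0.1 and 0.1 m and z of tube_1 in the frame of tray_right between -0.005 and 0.045 m and angle between tube_1's own x axis and vertical between 1.22 and 1.92 rad and linear speed of tube_1 below 0.02 m/s) and (x of tube_2 in the frame of tray_right between -0.135 and 0.135 m and y of tube_2 in the frame of tray_right between -0.1 and 0.1 m and z of tube_2 in the frame of tray_right between -0.005 and 0.045 m and angle between tube_2's own x axis and vertical between 1.22 and 1.92 rad and linear speed of tube_2 below 0.02 m/s) and (x of tube_3 in the frame of tray_right between -0.135 and 0.135 m and y of tube_3 in the frame of tray_right between -0.1 and 0.1 m and z of tube_3 in the frame of tray_right between -0.005 and 0.045 m and angle between tube_3's own x axis and vertical between 1.22 and 1.92 rad and linear speed of tube_3 below 0.02 m/s) and (x of first_flask in the frame of tray_left between -0.135 and 0.135 m and y of first_flask in the frame of tray_left between -0.1 and 0.1 m and z of first_flask in the frame of tray_left between -0.005 and 0.045 m and angle between first_flask's own x axis and vertical between 1.22 and 1.92 rad and linear speed of first_flask below 0.02 m/s) and (x of flask_1 in the frame of tray_left between -0.135 and 0.135 m and y of flask_1 in the frame of tray_left between -0.1 and 0.1 m and z of flask_1 in the frame of tray_left between -0.005 and 0.045 m and angle between flask_1's own x axis and vertical between 1.22 and 1.92 rad and linear speed of flask_1 below 0.02 m/s) and (x of flask_2 in the frame of tray_left between -0.135 and 0.135 m and y of flask_2 in the frame of tray_left between -0.1 and 0.1 m and z of flask_2 in the frame of tray_left between -0.005 and 0.045 m and angle between flask_2's own x axis and vertical between 1.22 and 1.92 rad and linear speed of flask_2 below 0.02 m/s))) and x of cap_1 in the frame of cap_box between -0.07 and 0.07 m and y of cap_1 in the frame of cap_box between -0.075 and 0.075 m and z of each of cap_1, cap_2, cap_3, cap_4, cap_5, cap_6 in the frame of cap_box below 0.062 m and linear speed of each of cap_1, cap_2, cap_3, cap_4, cap_5, cap_6 below 0.03 m/s and x of cap_2 in the frame of cap_box between -0.07 and 0.07 m and y of cap_2 in the frame of cap_box between -0.075 and 0.075 m and x of cap_3 in the frame of cap_box between -0.07 and 0.07 m and y of cap_3 in the frame of cap_box between -0.075 and 0.075 m and x of cap_4 in the frame of cap_box between -0.07 and 0.07 m and y of cap_4 in the frame of cap_box between -0.075 and 0.075 m and x of cap_5 in the frame of cap_box between -0.07 and 0.07 m and y of cap_5 in the frame of cap_box between -0.075 and 0.075 m and x of cap_6 in the frame of cap_box between -0.07 and 0.07 m and y of cap_6 in the frame of cap_box between -0.075 and 0.075 m and x of beaker in the frame of mat between -0.045 and 0.045 m and y of beaker in the frame of mat between -0.045 and 0.045 m and z of beaker in the frame of mat below 0.012 m and angle between beaker's own z axis and vertical below 0.12 rad and linear speed of beaker below 0.02 m/s and value of joint cap_lid below 0.06 rad); the robot touches nothing.
It fails at once if the tube or the flask that was already in a tray is lifted out of it (height (world z) of any of first_tube, first_flask above 0.1 m).
It fails at once if the pen or the timer is pushed more than 5 cm from its place (distance of any of pen, timer from where it was at the start of the episode above 0.05 m).
Of tube_1, tube_2, tube_3, flask_1, flask_2 only 3 to 5 are there at a start; the rules pass over those that are not, and their reading is None.
Of cap_1, cap_2, cap_3, cap_4, cap_5, cap_6 only 4 to 6 are there at a start; the rules pass over those that are not, and their reading is None.
At some moment in a run one of tube_1, tube_2, tube_3, flask_1, flask_2 may be knocked a few centimetres aside while the robot is not near it.
It also fails if it takes over 210 s, if anything falls off the work surface, if the arm or the gripper's body presses on something with over 40 N, if the wrist force passes 120 N, or if a joint passes its speed limit or range.

ROBOT

A 6-joint arm with a two-finger parallel gripper is mounted at the origin on the work surface. World frame = base frame: x ahead of the robot, y to its left, z up, the work surface at z = 0. Lengths are in m, angles in degrees, forces in N, time in s.
With the tool pointing down it reaches from about 0.3 to 0.875 m from the base axis. Payload 6.4 kg.
Tool frame: the origin (TCP) lies at the centre of the arm's flange, where the gripper is bolted on; the fingertips stand 173 mm ahead of it and the grasp point (between the pads) lies 155 mm ahead of it; z points along the fingers, y is the line along which they close (so a half turn about z gives the same grasp; the last joint's range is limited). The gripper opens to 85 mm and grips with 20 to 120 N. Pads are 22 mm wide; open, the fingers measure 114 mm over their backs; the gripper's body (76 mm by 85 mm) begins 54 mm behind the grasp point. The pads swing forward as they close: fully open they stand 13 mm farther back than shut.
Start: joints at [-85.617, 10.359, 92.074, -0, 77.567, -11.82], TCP at [0.16, -0.552, 0.405] pointing down, gripper open.
Joint ranges: [-171.53, 171.53], [-51.25, 118.39], [17.06, 147.69], [-65.23, 245.23], [0, 150.52], [-178.68, 178.68]. Speed limits (degrees/s): [147.25, 147.25, 172.46, 180, 180, 180].

INTERFACE

Orientations are given as a 3x3 rotation matrix whose columns are the frame's x, y, z axes.
In Python, from workcell import arm, viewer gives the robot as it stands.
- The arm moves only by the tool jog_arm, never from a script. Its argument "commands" is a list of rows, each an object of numbers: "x", "y", "z": the shift along the tool's x, y, z as a fraction of full scale; "rx", "ry", "rz": the turn, a rotation vector about the tool's x, y, z as a fraction of full scale. In form: [{"x": .., "y": .., "z": .., "rx": .., "ry": .., "rz": ..}, ...]. A call has 1 to 12 rows; each row is the pose to reach, as a shift and turn from the pose commanded when the call began, along the tool's axes at that moment, turning the shorter way round; what a row does not reach only later rows make up. Full scale, the value 1, is 100 mm for a shift and 360 degrees for a turn. A row lasts 1/8 s, in which the tool goes at most 62.5 mm and 10.7 degrees, less where a joint would pass 70% of its speed; a pose out of reach is approached as far as the arm can. A call with a number of a shift or a turn outside -1 to 1 is refused whole. A call with a gripper value outside its range is refused whole. "fingers" is the opening, from -1 (shut) to 1 (fully open), set as the call begins (left out, the last holds). The fingers move at their own pace and stop on an object; the grip force is fixed at half the most. Time passes only in rows, so rows that repeat a pose let the fingers close. It gives the time, the measured TCP pose, the force, the opening and the grip force at its end, in the units of the state.
- arm.observe(): the state, without advancing time (a new reading comes with each control period).
- viewer.camera(name): name is "scene" or "top" or "wrist"; returns a dict with "color" (384x512x3 uint8, blue, green, red), "fov_y" (degrees; the focal length in pixels is half the picture's height over the tangent of half this angle, whatever the lens; pixels are square), "cx", "cy" (the principal point, pixels), "world_to_cam" (4x4, takes a point from world to camera coordinates); the wrist camera has in their place "mount" (4x4, takes a point from camera to tool coordinates, whose origin is the TCP and whose axes are the flange's). Camera axes: x right, y down, z forward; pixel columns grow to the right and rows downward; lengths in m; the calibration is good to about 2 mm. A picture is of the moment at which its call begins: read the wrist's pose just before it. There is no depth.
- arm.close_job(): hands the job in; it is judged then, once.
The state is a dict: "t": time; "joint_pos": joint angles; "dq": joint speeds; "effort": joint torques, N m; "position": TCP position; "eef_rot": TCP orientation; "contact_force": force on the tool from outside, world axes, zero at the start; "ft_torque": the same for the moment, N m; "grip_width": opening from 0.0 (shut) to 1.0 (fully open); "gripper_force": force on a finger pad.
Only numpy, scipy, OpenCV 4.12 (cv2) and the standard library are available. Lean on these libraries where they do the work, as an engineer would, in place of code of your own. Each camera call takes 0.05 s, during which the arm holds its last target. There are 200 camera calls.

## Working session

There is one attempt and no reset: what is moved stays moved. The work goes in short steps, Python scripts to look and compute and a tool call to move; the robot and the scene stay as the last step left them, time stands still between calls to the robot, and variables do not carry over. Pictures are saved under pics/ and viewed, at most 14 in all, crops included, and the job is handed in when it is done.

Besides the shell and the picture viewer there is one more tool, called after "Request:" as name([rows], argument=value, ...), one row to a line, values as JSON. jog_arm: Moves the arm, as the interface text tells. Shift numbers are shares of 100 mm and turn numbers shares of 360 degrees, none past 1 either way. Its arguments: {"type":"object","properties":{"commands":{"type":"array","items":{"type":"object","properties":{"x":{"type":"number"},"y":{"type":"number"},"z":{"type":"number"},"rx":{"type":"number"},"ry":{"type":"number"},"rz":{"type":"number"}}}},"fingers":{"type":"number"}},"required":["commands"]}

```bash
ls; mkdir -p pics; cat > h.py <<'E'
import numpy as np, cv2
from workcell import arm, viewer
def snap(cam,fn,crop=None,scale=1):
    s=arm.observe(); c=viewer.camera(cam); im=c["color"]
    np.save(fn.replace('.png','.npy').replace('pics/','pics/raw_'),im)
    if crop: x0,y0,x1,y1=crop; im=im[y0:y1,x0:x1]
    if scale!=1: im=cv2.resize(im,None,fx=scale,fy=scale,interpolation=cv2.INTER_CUBIC)
    cv2.imwrite(fn,im); return s,c
def px2w(s,c,u,v,z):
    "pixel -> world point on plane height z"
    f=c["color"].shape[0]/2/np.tan(np.radians(c["fov_y"])/2)
    d=np.array([(u-c["cx"])/f,(v-c["cy"])/f,1.])
    if "mount" in c:
        T=np.eye(4);T[:3,:3]=np.array(s["eef_rot"]);T[:3,3]=s["position"];M=T@np.array(c["mount"])
    else: M=np.linalg.inv(np.array(c["world_to_cam"]))
    o=M[:3,3];d=M[:3,:3]@d
    return o+d*(z-o[2])/d[2]
def state():
    s=arm.observe();print({k:np.round(s[k],3).tolist() for k in("t","position","eef_rot","joint_pos","grip_width","gripper_force","contact_force")})
    return s
E
python3 - <<'E'
from h import *
s=state()
import json
for n in("top","scene"):
    s,c=snap(n,f"pics/{n}0.png",scale=1.5); print(n,{k:np.round(c[k],3).tolist() for k in c if k!="color"})
    json.dump({k:np.array(c[k]).tolist() for k in c if k!="color"},open(n+".json","w"))
E
```

```text
pics
{'t': 0.0, 'position': [0.16, -0.552, 0.404], 'eef_rot': [[0.96, 0.279, -0.0], [0.279, -0.96, 0.002], [0.0, -0.002, -1.0]], 'joint_pos': [-85.616, 10.404, 92.131, -0.001, 77.566, -11.822], 'grip_width': 0.999, 'gripper_force': 0.0, 'contact_force': [0.592, -0.471, -0.031]}
top {'fov_y': 53.292, 'cx': 251.977, 'cy': 189.293, 'world_to_cam': [[0.011, -1.0, -0.012, 0.005], [-0.996, -0.01, -0.086, 0.535], [0.086, 0.013, -0.996, 1.111], [0.0, 0.0, 0.0, 1.0]]}
scene {'fov_y': 48.062, 'cx': 258.691, 'cy': 186.465, 'world_to_cam': [[-0.725, 0.688, -0.006, 0.346], [0.472, 0.491, -0.732, -0.159], [-0.501, -0.534, -0.681, 1.601], [0.0, 0.0, 0.0, 1.0]]}
```

View pics/top0.png

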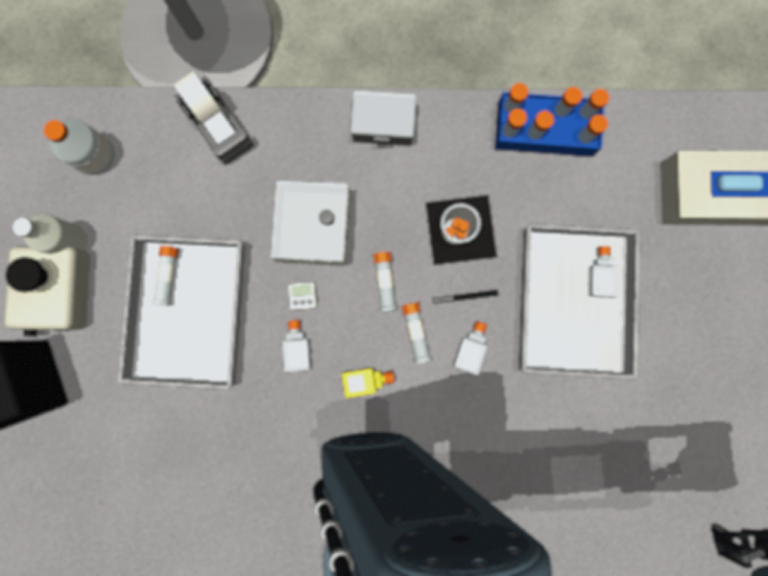

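View pics/scene0.png

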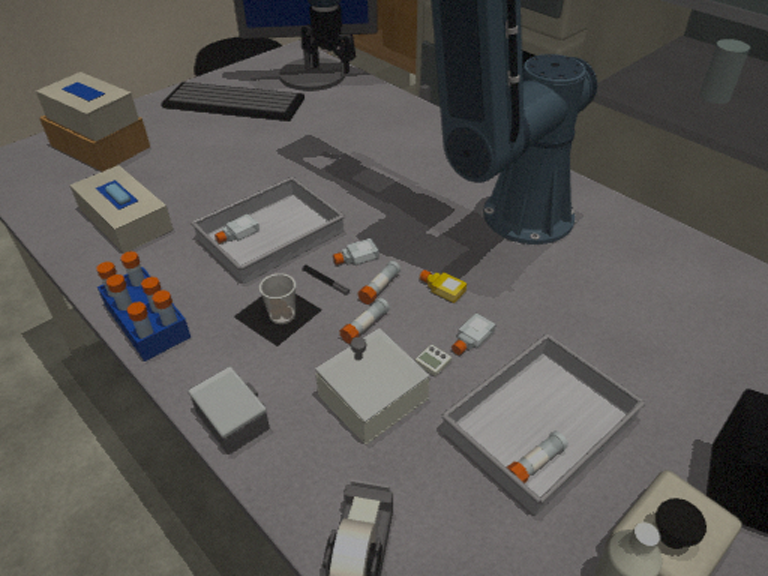

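The top view shows a tube tray on the left with first_tube at (166,275), and a flask tray on the right with first_flask at (604,272). The tube candidates are (384,282) and (416,332). The flask candidates are (295,347) and (473,348), both clear. The yellow look-alike at (367,382) is excluded. The timer is at (302,296), the pen at (465,297), the box at (312,222) and the beaker at (460,224). I'll confirm these in an enlarged crop.

```bash
python3 - <<'E'
import numpy as np,cv2
im=np.load("pics/raw_top0.npy")
cv2.imwrite("pics/crop1.png",cv2.resize(im[115:265,170:350],None,fx=4,fy=4,interpolation=cv2.INTER_CUBIC))
E
```

```text
(no output)
```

View pics/crop1.png

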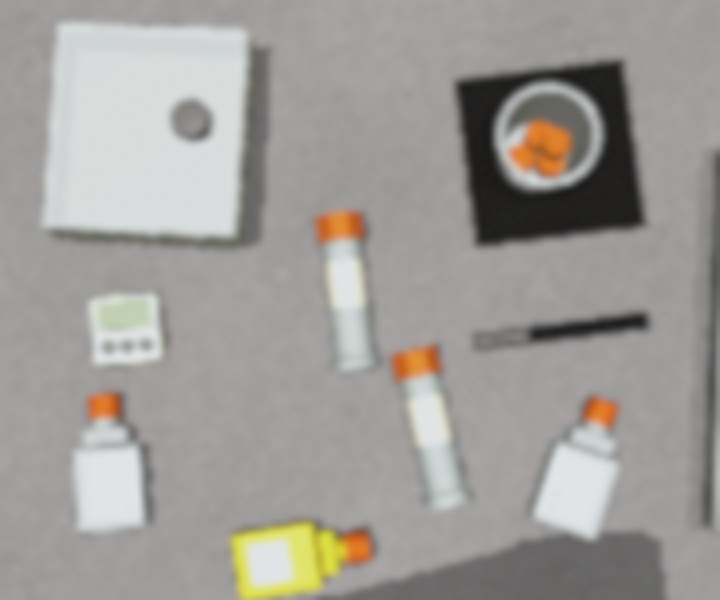

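```bash
cat > m.py <<'E'
from h import *
import json
c=json.load(open("top.json"));c["color"]=np.zeros((384,512,3))
P=lambda u,v,z:px2w(None,c,u/4+170,v/4+115,z)
def pr(n,*p): print(n,[np.round(1000*x[:2],0).tolist() for x in p])
def ax(n,a,b):
    d=a-b; print(n,"mid",np.round(500*(a+b),0)[:2],"len",round(1000*np.linalg.norm(d[:2])),"yaw",round(np.degrees(np.arctan2(d[1],d[0])),1))
ax("tubeA",P(340,213,.017),P(354,367,.017)); ax("tubeB",P(415,349,.017),P(445,505,.017))
ax("fl1",P(104,395,.0125),P(111,528,.012)); ax("fl2",P(604,400,.0125),P(566,528,.012))
pr("body1",sum(P(*q,.025) for q in[(75,452),(143,446),(148,524),(78,530)])/4)
pr("body2",sum(P(*q,.025) for q in[(565,440),(619,463),(599,538),(535,517)])/4)
pr("rim",P(549,136,.088)); pr("mat",*[P(*q,.003) for q in[(457,80),(622,62),(645,224),(477,243)]],sum(P(*q,.003) for q in[(457,80),(622,62),(645,224),(477,243)])/4)
b=[P(*q,.071) for q in[(58,24),(248,30),(238,238),(42,228)]]; pr("box",*b,sum(b)/4); pr("knob",P(192,120,.114))
ax("pen",P(475,340,.006),P(648,320,.006)); pr("timer",P(126,328,.018)); pr("yel",P(275,558,.025),P(372,547,.012))
Q=lambda u,v,z:px2w(None,c,u/1.5,v/1.5,z)
t=[Q(*q,.05) for q in[(134,238),(242,240),(233,386),(121,380)]];pr("trayL",*t,sum(t)/4)
t=[Q(*q,.05) for q in[(525,227),(636,230),(636,376),(520,373)]];pr("trayR",*t,sum(t)/4)
ax("ft",Q(168,247,.021),Q(162,306,.021));ax("ff",Q(604,247,.02),Q(603,297,.02))
E
python3 m.py
```

```text
tubeA mid [542.  -4.] len 116 yaw 5.7
tubeB mid [440. -66.] len 117 yaw 11.2
fl1 mid [412. 173.] len 98 yaw 4.3
fl2 mid [ 414. -181.] len 99 yaw -16.7
body1 [[393.0, 168.0]]
body2 [[396.0, -175.0]]
rim [[645.0, -145.0]]
mat [[704.0, -86.0], [719.0, -212.0], [595.0, -228.0], [579.0, -102.0], [649.0, -157.0]]
box [[727.0, 207.0], [724.0, 69.0], [573.0, 74.0], [579.0, 214.0], [651.0, 141.0]]
knob [[649.0, 104.0]]
pen mid [ 514. -165.] len 131 yaw 97.2
timer [[511.0, 160.0]]
yel [[344.0, 47.0], [352.0, -24.0]]
trayL [[618.0, 487.0], [616.0, 276.0], [335.0, 284.0], [344.0, 499.0], [478.0, 387.0]]
trayR [[647.0, -274.0], [643.0, -488.0], [363.0, -480.0], [366.0, -262.0], [504.0, -376.0]]
ft mid [546. 434.] len 118 yaw -3.3
ff mid [ 564. -435.] len 100 yaw -2.4
```

Request:
jog_arm([
  {"x": 0.42,"y": -0.37,"z": 0.17,"rz": 0.0225},
  {"x": 0.83,"y": -0.74,"z": 0.34,"rz": 0.045},
])

```text
$.commands[0]: bad value
```

Request:
jog_arm([
  {"x": 0.3,"y": -0.47,"z": 0.17},
  {"x": 0.59,"y": -0.94,"z": 0.34},
])

```text
$.commands[0]: bad value
```

Request:
jog_arm([
  {"x": 0.3,"y": -0.47,"z": 0.17},
  {"x": 0.59,"y": -0.94,"z": 0.34},
])

```text
$.commands[0]: bad value
```

Request:
jog_arm([
  {"x": 0.3,"y": -0.47,"z": 0.17,"rz": 0.023},
  {"x": 0.59,"y": -0.94,"z": 0.34,"rz": 0.046},
  {"x": 0.59,"y": -0.94,"z": 0.34,"rz": 0.046},
])

```text
$.commands[0]: bad value
```

Request:
jog_arm([
  {"x": 0.42,"y": -0.37,"z": 0.17,"rx": 0,"ry": 0,"rz": 0.02},
  {"x": 0.83,"y": -0.74,"z": 0.34,"rx": 0,"ry": 0,"rz": 0.045},
])

```text
t: 0.35
position: [0.2197, -0.4569, 0.3697]
eef_rot: [[1.0, -0.006, 0.0], [-0.006, -1.0, 0.001], [0.0, -0.001, -1.0]]
contact_force: [0.0, -0.2, 0.4]
grip_width: 1.001
gripper_force: 0.0
```

Request:
jog_arm([
  {"x": 0.3,"y": -0.47,"z": 0.17,"rx": 0,"ry": 0,"rz": 0},
  {"x": 0.59,"y": -0.94,"z": 0.34,"rx": 0,"ry": 0,"rz": 0},
])

```text
t: 0.6
position: [0.2791, -0.3622, 0.3359]
eef_rot: [[1.0, -0.0, 0.0], [-0.0, -1.0, 0.0], [0.0, -0.0, -1.0]]
contact_force: [0.6, -0.0, -0.5]
grip_width: 1.0
gripper_force: 0.0
```

Request:
jog_arm([
  {"x": 0.3,"y": -0.47,"z": 0.17,"rx": 0,"ry": 0,"rz": 0},
  {"x": 0.59,"y": -0.94,"z": 0.34,"rx": 0,"ry": 0,"rz": 0},
])

```text
t: 0.85
position: [0.3381, -0.2682, 0.3021]
eef_rot: [[1.0, -0.0, 0.0], [-0.0, -1.0, -0.0], [0.0, 0.0, -1.0]]
contact_force: [-0.4, -0.5, -0.5]
grip_width: 1.003
gripper_force: 0.0
```

Request:
jog_arm([
  {"x": 0.3,"y": -0.47,"z": 0.17,"rx": 0,"ry": 0,"rz": 0.023},
  {"x": 0.59,"y": -0.94,"z": 0.34,"rx": 0,"ry": 0,"rz": 0.046},
  {"x": 0.59,"y": -0.94,"z": 0.34,"rx": 0,"ry": 0,"rz": 0.046},
])

```text
t: 1.23
position: [0.3969, -0.1722, 0.267]
eef_rot: [[0.96, -0.281, -0.003], [-0.281, -0.96, 0.003], [-0.004, -0.002, -1.0]]
contact_force: [0.1, 0.1, 0.0]
grip_width: 1.005
gripper_force: 0.0
```

```bash
cat >> h.py <<'E'
def oranges(cam="top",z=.017,tag=None):
    "orange blob centres in the image -> world"
    s=arm.observe();c=viewer.camera(cam);h=cv2.cvtColor(c["color"],cv2.COLOR_BGR2HSV)
    m=cv2.inRange(h,(4,150,90),(16,255,255))
    n,_,st,ce=cv2.connectedComponentsWithStats(m)
    for i in range(1,n):
        if st[i,4]>=25:
            p=px2w(s,c,*ce[i],z)
            if .28<p[0]<.75 and abs(p[1])<.5: print("orange",np.round(ce[i],1),st[i,4],np.round(1000*p[:2]))
E
python3 -c "
from h import *
state();oranges()
s,c=snap('wrist','pics/w1.png');print(c['fov_y'],np.round(c['mount'],3).tolist())"
```

```text
{'t': 1.225, 'position': [0.397, -0.172, 0.267], 'eef_rot': [[0.96, -0.281, -0.003], [-0.281, -0.96, 0.003], [-0.004, -0.002, -1.0]], 'joint_pos': [-39.265, 2.645, 118.409, 0.038, 59.182, 67.037], 'grip_width': 1.005, 'gripper_force': 0.0, 'contact_force': [0.098, 0.078, 0.03]}
orange [305.6 151.6] 118 [ 651. -149.]
orange [112.1 167.3] 54 [598. 432.]
orange [402.  166.6] 28 [ 608. -436.]
orange [254.4 171.2] 51 [590.   4.]
orange [273.8 205.2] 55 [489. -55.]
orange [196. 216.] 33 [455. 176.]
orange [259.1 251.2] 36 [353. -12.]
63.56787992878658 [[-0.001, -0.966, -0.26, 0.066], [1.0, -0.001, 0.001, 0.001], [-0.001, -0.26, 0.966, 0.03], [0.0, 0.0, 0.0, 1.0]]
```

View pics/w1.png

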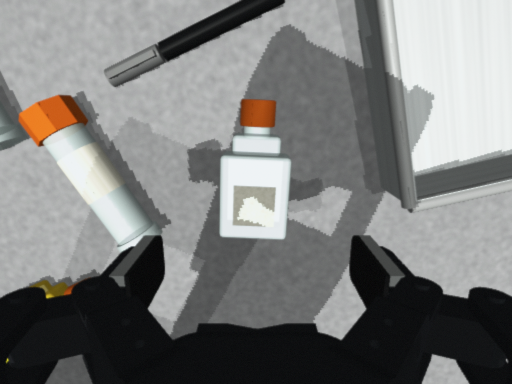

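The picture shows the flask square between the open fingers, with its body at about (255,197) and clear of the pen and the tube. The timing and positions agree with the top view, so I'm picking it.

Request:
jog_arm([
  {"x": 0,"y": 0.03,"z": 0.5,"rx": 0,"ry": 0,"rz": 0},
  {"x": 0,"y": 0.03,"z": 0.8,"rx": 0,"ry": 0,"rz": 0},
  {"x": 0,"y": 0.03,"z": 0.94,"rx": 0,"ry": 0,"rz": 0},
  {"x": 0,"y": 0.03,"z": 0.94,"rx": 0,"ry": 0,"rz": 0},
], fingers=1)

```text
t: 1.82
position: [0.3953, -0.1796, 0.1745]
eef_rot: [[0.958, -0.286, -0.001], [-0.286, -0.958, 0.001], [-0.001, -0.0, -1.0]]
contact_force: [0.1, 0.7, -0.8]
grip_width: 1.003
gripper_force: 0.0
```

Request:
jog_arm([
  {"x": 0,"y": 0,"z": 0,"rx": 0,"ry": 0,"rz": 0},
  {"x": 0,"y": 0,"z": 0,"rx": 0,"ry": 0,"rz": 0},
  {"x": 0,"y": 0,"z": 0,"rx": 0,"ry": 0,"rz": 0},
  {"x": 0,"y": 0,"z": 0,"rx": 0,"ry": 0,"rz": 0},
  {"x": 0,"y": 0,"z": 0,"rx": 0,"ry": 0,"rz": 0},
  {"x": 0,"y": 0,"z": 0,"rx": 0,"ry": 0,"rz": 0},
], fingers=-1)

```text
t: 2.58
position: [0.3963, -0.1793, 0.1761]
eef_rot: [[0.959, -0.285, 0.002], [-0.285, -0.959, -0.002], [0.002, 0.001, -1.0]]
contact_force: [-1.3, -0.3, 6.0]
grip_width: 0.573
gripper_force: 62.5
```

Request:
jog_arm([
  {"x": 0,"y": 0,"z": -0.4,"rx": 0,"ry": 0,"rz": 0},
  {"x": 0,"y": 0,"z": -0.8,"rx": 0,"ry": 0,"rz": -0.023},
  {"x": 0,"y": 0,"z": -0.95,"rx": 0,"ry": 0,"rz": -0.046},
  {"x": 0,"y": 0,"z": -0.95,"rx": 0,"ry": 0,"rz": -0.046},
])

```text
t: 3.08
position: [0.3962, -0.1792, 0.2715]
eef_rot: [[1.0, -0.001, 0.003], [-0.001, -1.0, -0.003], [0.003, 0.003, -1.0]]
contact_force: [0.2, 0.2, -0.9]
grip_width: 0.572
gripper_force: 62.3
```

Request:
jog_arm([
  {"x": 0.08,"y": 0.5,"z": 0,"rx": 0,"ry": 0,"rz": 0},
  {"x": 0.17,"y": 0.98,"z": 0,"rx": 0,"ry": 0,"rz": 0},
])

```text
t: 3.32
position: [0.4126, -0.2774, 0.269]
eef_rot: [[1.0, -0.002, -0.0], [-0.002, -1.0, 0.001], [-0.0, -0.001, -1.0]]
contact_force: [0.8, -0.7, -0.8]
grip_width: 0.572
gripper_force: 62.4
```

Request:
jog_arm([
  {"x": 0.08,"y": 0.5,"z": 0,"rx": 0,"ry": 0,"rz": 0},
  {"x": 0.17,"y": 0.98,"z": 0,"rx": 0,"ry": 0,"rz": 0},
  {"x": 0.17,"y": 0.98,"z": 0,"rx": 0,"ry": 0,"rz": 0},
])

```text
t: 3.7
position: [0.4295, -0.3776, 0.2686]
eef_rot: [[1.0, -0.006, -0.0], [-0.006, -1.0, -0.001], [-0.0, 0.001, -1.0]]
contact_force: [-0.1, -0.3, -1.5]
grip_width: 0.569
gripper_force: 62.3
```

Request:
jog_arm([
  {"x": 0,"y": 0,"z": 0.4,"rx": 0,"ry": 0,"rz": 0},
  {"x": 0,"y": 0,"z": 0.75,"rx": 0,"ry": 0,"rz": 0},
  {"x": 0,"y": 0,"z": 0.88,"rx": 0,"ry": 0,"rz": 0},
  {"x": 0,"y": 0,"z": 0.88,"rx": 0,"ry": 0,"rz": 0},
])

```text
t: 4.2
position: [0.4295, -0.3737, 0.181]
eef_rot: [[1.0, -0.001, -0.001], [-0.001, -1.0, 0.002], [-0.001, -0.002, -1.0]]
contact_force: [-0.5, 0.4, -0.4]
grip_width: 0.576
gripper_force: 65.0
```

```bash
python3 -c "
from h import *
state();oranges()"
```

```text
{'t': 4.2, 'position': [0.429, -0.374, 0.181], 'eef_rot': [[1.0, -0.001, -0.001], [-0.001, -1.0, 0.002], [-0.001, -0.002, -1.0]], 'joint_pos': [-52.972, 26.843, 100.15, 0.008, 53.14, 37.071], 'grip_width': 0.576, 'gripper_force': 64.987, 'contact_force': [-0.508, 0.363, -0.401]}
orange [305.7 151.5] 117 [ 651. -150.]
orange [112.2 167.3] 53 [598. 432.]
orange [402.  166.6] 28 [ 608. -436.]
orange [254.4 171.2] 51 [590.   4.]
orange [273.7 205.2] 54 [489. -55.]
orange [382.  206.6] 26 [ 488. -375.]
orange [196. 216.] 33 [455. 176.]
orange [259.  251.1] 33 [354. -12.]
```

Request:
jog_arm([
  {"x": 0,"y": 0,"z": 0.01,"rx": 0,"ry": 0,"rz": 0},
  {"x": 0,"y": 0,"z": 0.01,"rx": 0,"ry": 0,"rz": 0},
  {"x": 0,"y": 0,"z": 0.01,"rx": 0,"ry": 0,"rz": 0},
  {"x": 0,"y": 0,"z": 0.01,"rx": 0,"ry": 0,"rz": 0},
  {"x": 0,"y": 0,"z": -0.4,"rx": 0,"ry": 0,"rz": 0},
  {"x": 0,"y": 0,"z": -0.88,"rx": 0,"ry": 0,"rz": 0},
  {"x": -0.05,"y": -0.45,"z": -0.88,"rx": 0,"ry": 0,"rz": 0},
  {"x": -0.05,"y": -0.9,"z": -0.88,"rx": 0,"ry": 0,"rz": 0},
], fingers=0.7)

```text
t: 5.25
position: [0.4244, -0.2843, 0.2706]
eef_rot: [[1.0, -0.001, 0.001], [-0.001, -1.0, -0.001], [0.001, 0.001, -1.0]]
contact_force: [1.1, 0.7, -0.0]
grip_width: 0.849
gripper_force: 0.0
```

Request:
jog_arm([
  {"x": -0.04,"y": -0.47,"z": 0,"rx": 0,"ry": 0,"rz": 0},
  {"x": -0.08,"y": -0.94,"z": 0,"rx": 0,"ry": 0,"rz": 0},
])

```text
t: 5.5
position: [0.4163, -0.1894, 0.2698]
eef_rot: [[1.0, -0.0, 0.0], [-0.0, -1.0, -0.0], [0.0, 0.0, -1.0]]
contact_force: [0.3, 1.0, 0.1]
grip_width: 0.847
gripper_force: 0.0
```

Request:
jog_arm([
  {"x": -0.04,"y": -0.47,"z": 0,"rx": 0,"ry": 0,"rz": 0},
  {"x": -0.08,"y": -0.94,"z": 0,"rx": 0,"ry": 0,"rz": 0},
])

```text
t: 5.75
position: [0.4083, -0.0955, 0.2699]
eef_rot: [[1.0, -0.001, 0.001], [-0.001, -1.0, -0.0], [0.001, 0.0, -1.0]]
contact_force: [1.4, -0.5, 0.7]
grip_width: 0.85
gripper_force: 0.0
```

Request:
jog_arm([
  {"x": -0.04,"y": -0.47,"z": 0,"rx": 0,"ry": 0,"rz": 0},
  {"x": -0.08,"y": -0.94,"z": 0,"rx": 0,"ry": 0,"rz": 0},
])

```text
t: 6.0
position: [0.4003, -0.0015, 0.27]
eef_rot: [[1.0, -0.001, 0.001], [-0.001, -1.0, -0.0], [0.001, 0.0, -1.0]]
contact_force: [-0.0, -0.0, -0.7]
grip_width: 0.852
gripper_force: 0.0
```

Request:
jog_arm([
  {"x": -0.04,"y": -0.47,"z": 0,"rx": 0,"ry": 0,"rz": 0},
  {"x": -0.08,"y": -0.94,"z": 0,"rx": 0,"ry": 0,"rz": 0},
])

```text
t: 6.25
position: [0.3924, 0.0926, 0.2701]
eef_rot: [[1.0, -0.0, 0.001], [-0.0, -1.0, -0.0], [0.001, 0.0, -1.0]]
contact_force: [0.8, 0.0, -0.2]
grip_width: 0.852
gripper_force: 0.0
```

Request:
jog_arm([
  {"x": 0,"y": -0.45,"z": 0,"rx": 0,"ry": 0,"rz": 0},
  {"x": 0,"y": -0.75,"z": 0,"rx": 0,"ry": 0,"rz": -0.01},
  {"x": 0,"y": -0.75,"z": 0,"rx": 0,"ry": 0,"rz": -0.01},
])

```text
t: 6.62
position: [0.3924, 0.1676, 0.2698]
eef_rot: [[0.998, 0.066, 0.0], [0.066, -0.998, 0.0], [0.0, -0.0, -1.0]]
contact_force: [0.4, -0.2, 0.4]
grip_width: 0.848
gripper_force: 0.0
```

```bash
python3 -c "
from h import *
state();oranges('wrist',.012);oranges()"
```

```text
{'t': 6.625, 'position': [0.392, 0.168, 0.27], 'eef_rot': [[0.998, 0.066, 0.0], [0.066, -0.998, 0.0], [0.0, -0.0, -1.0]], 'joint_pos': [7.103, 1.47, 119.223, 0.009, 59.288, 93.297], 'grip_width': 0.848, 'gripper_force': 0.0, 'contact_force': [0.441, -0.201, 0.375]}
orange [249.7 109.2] 899 [455. 176.]
orange [483.7 255.5] 752 [353. -20.]
orange [305.7 151.6] 120 [ 651. -150.]
orange [112.1 167.3] 54 [598. 432.]
orange [402.  166.6] 28 [ 608. -436.]
orange [254.5 171.2] 52 [590.   3.]
orange [273.8 205.2] 55 [489. -55.]
orange [382.  206.5] 28 [ 488. -375.]
orange [196. 216.] 33 [455. 176.]
orange [259.1 251.2] 36 [353. -12.]
```

Request:
jog_arm([
  {"x": 0.02,"y": -0.03,"z": 0.5,"rx": 0,"ry": 0,"rz": 0},
  {"x": 0.02,"y": -0.03,"z": 0.8,"rx": 0,"ry": 0,"rz": 0},
  {"x": 0.02,"y": -0.03,"z": 0.94,"rx": 0,"ry": 0,"rz": 0},
  {"x": 0.02,"y": -0.03,"z": 0.94,"rx": 0,"ry": 0,"rz": 0},
])

```text
t: 7.22
position: [0.3944, 0.1686, 0.1753]
eef_rot: [[0.998, 0.061, -0.002], [0.061, -0.998, -0.0], [-0.002, 0.0, -1.0]]
contact_force: [-0.5, -0.1, 0.3]
grip_width: 0.847
gripper_force: 0.0
```

Request:
jog_arm([
  {"x": 0,"y": 0,"z": 0,"rx": 0,"ry": 0,"rz": 0},
  {"x": 0,"y": 0,"z": 0,"rx": 0,"ry": 0,"rz": 0},
  {"x": 0,"y": 0,"z": 0,"rx": 0,"ry": 0,"rz": 0},
  {"x": 0,"y": 0,"z": 0,"rx": 0,"ry": 0,"rz": 0},
  {"x": 0,"y": 0,"z": 0,"rx": 0,"ry": 0,"rz": 0},
], fingers=-1)

```text
t: 7.85
position: [0.3954, 0.1693, 0.1773]
eef_rot: [[0.998, 0.063, 0.003], [0.063, -0.998, 0.0], [0.003, 0.0, -1.0]]
contact_force: [-1.0, -2.2, 5.0]
grip_width: 0.572
gripper_force: 62.4
```

Request:
jog_arm([
  {"x": 0,"y": 0,"z": -0.4,"rx": 0,"ry": 0,"rz": 0},
  {"x": 0,"y": 0,"z": -0.8,"rx": 0,"ry": 0,"rz": 0},
  {"x": 0,"y": 0,"z": -0.95,"rx": 0,"ry": 0,"rz": 0.01},
  {"x": 0,"y": 0,"z": -0.95,"rx": 0,"ry": 0,"rz": 0.01},
])

```text
t: 8.35
position: [0.3952, 0.1695, 0.2728]
eef_rot: [[1.0, 0.001, 0.005], [0.001, -1.0, 0.001], [0.005, -0.001, -1.0]]
contact_force: [0.3, 0.1, 0.7]
grip_width: 0.57
gripper_force: 62.1
```

Request:
jog_arm([
  {"x": 0.12,"y": 0.42,"z": 0,"rx": 0,"ry": 0,"rz": 0},
  {"x": 0.25,"y": 0.85,"z": 0,"rx": 0,"ry": 0,"rz": 0},
])

```text
t: 8.6
position: [0.4191, 0.0838, 0.2701]
eef_rot: [[1.0, 0.004, -0.001], [0.004, -1.0, 0.0], [-0.001, -0.0, -1.0]]
contact_force: [0.6, -0.1, 0.2]
grip_width: 0.572
gripper_force: 62.1
```

Request:
jog_arm([
  {"x": 0.12,"y": 0.42,"z": 0,"rx": 0,"ry": 0,"rz": 0},
  {"x": 0.25,"y": 0.85,"z": 0,"rx": 0,"ry": 0,"rz": 0},
])

```text
t: 8.85
position: [0.4442, -0.0019, 0.27]
eef_rot: [[1.0, 0.002, -0.001], [0.002, -1.0, 0.0], [-0.001, -0.0, -1.0]]
contact_force: [0.4, 0.3, -1.3]
grip_width: 0.571
gripper_force: 62.1
```

Request:
jog_arm([
  {"x": 0.12,"y": 0.42,"z": 0,"rx": 0,"ry": 0,"rz": 0},
  {"x": 0.25,"y": 0.85,"z": 0,"rx": 0,"ry": 0,"rz": 0},
])

```text
t: 9.1
position: [0.4693, -0.087, 0.2698]
eef_rot: [[1.0, 0.001, -0.001], [0.001, -1.0, 0.001], [-0.001, -0.001, -1.0]]
contact_force: [1.4, 0.2, -0.4]
grip_width: 0.57
gripper_force: 62.1
```

Request:
jog_arm([
  {"x": 0.12,"y": 0.42,"z": 0,"rx": 0,"ry": 0,"rz": 0},
  {"x": 0.25,"y": 0.85,"z": 0,"rx": 0,"ry": 0,"rz": 0},
])

```text
t: 9.35
position: [0.4943, -0.1719, 0.2696]
eef_rot: [[1.0, 0.001, -0.001], [0.001, -1.0, 0.001], [-0.001, -0.001, -1.0]]
contact_force: [0.2, 0.5, 0.1]
grip_width: 0.572
gripper_force: 62.1
```

Request:
jog_arm([
  {"x": 0.12,"y": 0.42,"z": 0,"rx": 0,"ry": 0,"rz": 0},
  {"x": 0.25,"y": 0.85,"z": 0,"rx": 0,"ry": 0,"rz": 0},
])

```text
t: 9.6
position: [0.5193, -0.2569, 0.2695]
eef_rot: [[1.0, 0.001, -0.001], [0.001, -1.0, 0.001], [-0.001, -0.001, -1.0]]
contact_force: [0.4, 0.1, -0.5]
grip_width: 0.573
gripper_force: 62.1
```

Request:
jog_arm([
  {"x": 0.12,"y": 0.42,"z": 0,"rx": 0,"ry": 0,"rz": 0},
  {"x": 0.25,"y": 0.83,"z": 0,"rx": 0,"ry": 0,"rz": 0},
  {"x": 0.25,"y": 0.83,"z": 0,"rx": 0,"ry": 0,"rz": 0},
])

```text
t: 9.98
position: [0.5444, -0.3414, 0.2695]
eef_rot: [[1.0, -0.002, -0.0], [-0.002, -1.0, -0.0], [-0.0, 0.0, -1.0]]
contact_force: [-0.4, 1.0, -0.9]
grip_width: 0.568
gripper_force: 62.2
```

Request:
jog_arm([
  {"x": 0,"y": 0,"z": 0.4,"rx": 0,"ry": 0,"rz": 0},
  {"x": 0,"y": 0,"z": 0.75,"rx": 0,"ry": 0,"rz": 0},
  {"x": 0,"y": 0,"z": 0.88,"rx": 0,"ry": 0,"rz": 0},
  {"x": 0,"y": 0,"z": 0.88,"rx": 0,"ry": 0,"rz": 0},
])

```text
t: 10.48
position: [0.5443, -0.3378, 0.1823]
eef_rot: [[1.0, 0.001, -0.001], [0.001, -1.0, 0.001], [-0.001, -0.001, -1.0]]
contact_force: [0.0, -0.5, 0.3]
grip_width: 0.572
gripper_force: 64.0
```

Request:
jog_arm([
  {"x": 0,"y": 0,"z": 0.01,"rx": 0,"ry": 0,"rz": 0},
  {"x": 0,"y": 0,"z": 0.01,"rx": 0,"ry": 0,"rz": 0},
  {"x": 0,"y": 0,"z": 0.01,"rx": 0,"ry": 0,"rz": 0},
  {"x": 0,"y": 0,"z": -0.4,"rx": 0,"ry": 0,"rz": 0},
  {"x": 0,"y": 0,"z": -0.88,"rx": 0,"ry": 0,"rz": 0},
  {"x": -0.18,"y": -0.45,"z": -0.88,"rx": 0,"ry": 0,"rz": 0},
  {"x": -0.35,"y": -0.91,"z": -0.88,"rx": 0,"ry": 0,"rz": 0},
], fingers=0.6)

```text
t: 11.35
position: [0.5091, -0.2472, 0.2718]
eef_rot: [[1.0, -0.001, 0.002], [-0.001, -1.0, -0.001], [0.002, 0.001, -1.0]]
contact_force: [0.8, 0.6, -0.1]
grip_width: 0.803
gripper_force: 0.0
```

Request:
jog_arm([
  {"x": -0.18,"y": -0.45,"z": 0,"rx": 0,"ry": 0,"rz": 0},
  {"x": -0.35,"y": -0.91,"z": 0,"rx": 0,"ry": 0,"rz": 0},
])

```text
t: 11.6
position: [0.4737, -0.1554, 0.271]
eef_rot: [[1.0, -0.0, 0.001], [-0.0, -1.0, -0.0], [0.001, 0.0, -1.0]]
contact_force: [-0.1, 0.7, -0.4]
grip_width: 0.802
gripper_force: 0.0
```

Request:
jog_arm([
  {"x": -0.18,"y": -0.45,"z": 0,"rx": 0,"ry": 0,"rz": -0.02},
  {"x": -0.35,"y": -0.91,"z": 0,"rx": 0,"ry": 0,"rz": -0.031},
  {"x": -0.35,"y": -0.91,"z": 0,"rx": 0,"ry": 0,"rz": -0.031},
], fingers=0.3)

```text
t: 11.98
position: [0.4381, -0.0632, 0.2705]
eef_rot: [[0.98, 0.197, -0.001], [0.197, -0.98, 0.001], [-0.001, -0.001, -1.0]]
contact_force: [0.4, 0.2, -0.2]
grip_width: 0.648
gripper_force: 0.0
```

```bash
python3 -c "
from h import *
state();oranges('wrist',.02);oranges()
snap('wrist','pics/w2.png')"
```

```text
{'t': 11.975, 'position': [0.438, -0.063, 0.27], 'eef_rot': [[0.98, 0.197, -0.001], [0.197, -0.98, 0.001], [-0.001, -0.001, -1.0]], 'joint_pos': [-23.65, 3.519, 116.98, 0.023, 59.579, 54.962], 'grip_width': 0.648, 'gripper_force': 0.0, 'contact_force': [0.375, 0.243, -0.215]}
orange [260.  126.6] 992 [489. -56.]
orange [305.7 151.5] 119 [ 651. -150.]
orange [112.1 167.3] 54 [598. 432.]
orange [402.  166.6] 28 [ 608. -436.]
orange [368.4 167.8] 25 [ 604. -336.]
orange [254.4 171.2] 51 [590.   4.]
orange [382.  206.5] 28 [ 488. -375.]
orange [258.9 251.2] 35 [353. -12.]
```

View pics/w2.png

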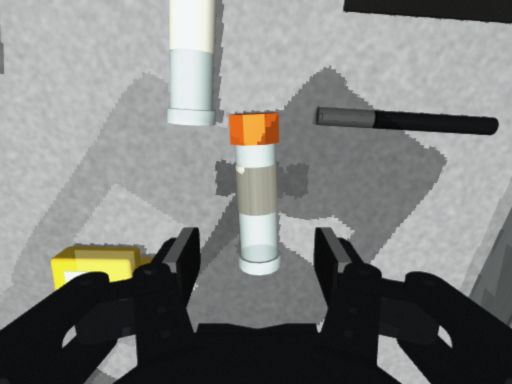

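The tube is centred between the fingers at column 258, and the yellow flask stays left of the left finger. I'm going down on it.

Request:
jog_arm([
  {"x": 0.02,"y": 0.02,"z": 0.5,"rx": 0,"ry": 0,"rz": 0},
  {"x": 0.02,"y": 0.02,"z": 0.8,"rx": 0,"ry": 0,"rz": 0},
  {"x": 0.02,"y": 0.02,"z": 0.92,"rx": 0,"ry": 0,"rz": 0},
  {"x": 0.02,"y": 0.02,"z": 0.92,"rx": 0,"ry": 0,"rz": 0},
])

```text
t: 12.62
position: [0.442, -0.068, 0.1784]
eef_rot: [[0.981, 0.192, -0.001], [0.192, -0.981, 0.0], [-0.001, -0.001, -1.0]]
contact_force: [0.4, -0.0, 0.8]
grip_width: 0.65
gripper_force: 0.0
```

Request:
jog_arm([
  {"x": 0,"y": 0,"z": 0,"rx": 0,"ry": 0,"rz": 0},
  {"x": 0,"y": 0,"z": 0,"rx": 0,"ry": 0,"rz": 0},
  {"x": 0,"y": 0,"z": 0,"rx": 0,"ry": 0,"rz": 0},
  {"x": 0,"y": 0,"z": 0,"rx": 0,"ry": 0,"rz": 0},
  {"x": 0,"y": 0,"z": 0,"rx": 0,"ry": 0,"rz": 0},
], fingers=-1)

```text
t: 13.25
position: [0.4426, -0.0676, 0.1801]
eef_rot: [[0.981, 0.194, 0.003], [0.194, -0.981, -0.001], [0.002, 0.002, -1.0]]
contact_force: [-0.7, -0.1, 6.3]
grip_width: 0.317
gripper_force: 58.9
```

Request:
jog_arm([
  {"x": 0,"y": 0,"z": -0.4,"rx": 0,"ry": 0,"rz": 0},
  {"x": 0,"y": 0,"z": -0.8,"rx": 0,"ry": 0,"rz": 0.015},
  {"x": 0,"y": 0,"z": -0.92,"rx": 0,"ry": 0,"rz": 0.031},
  {"x": 0,"y": 0,"z": -0.92,"rx": 0,"ry": 0,"rz": 0.031},
])

```text
t: 13.75
position: [0.4423, -0.0674, 0.2722]
eef_rot: [[1.0, 0.001, 0.004], [0.001, -1.0, -0.002], [0.004, 0.002, -1.0]]
contact_force: [-0.9, -0.5, -0.8]
grip_width: 0.315
gripper_force: 59.4
```

Request:
jog_arm([
  {"x": -0.03,"y": -0.46,"z": 0,"rx": 0,"ry": 0,"rz": 0},
  {"x": -0.06,"y": -0.92,"z": 0,"rx": 0,"ry": 0,"rz": 0},
])

```text
t: 14.0
position: [0.4353, 0.0255, 0.2699]
eef_rot: [[1.0, 0.001, -0.001], [0.001, -1.0, 0.0], [-0.001, -0.0, -1.0]]
contact_force: [0.2, -0.3, -0.0]
grip_width: 0.314
gripper_force: 59.3
```

Request:
jog_arm([
  {"x": -0.03,"y": -0.46,"z": 0,"rx": 0,"ry": 0,"rz": 0},
  {"x": -0.06,"y": -0.92,"z": 0,"rx": 0,"ry": 0,"rz": 0},
])

```text
t: 14.25
position: [0.4291, 0.1181, 0.2698]
eef_rot: [[1.0, 0.002, -0.001], [0.002, -1.0, -0.0], [-0.001, 0.0, -1.0]]
contact_force: [-0.1, -0.1, -0.1]
grip_width: 0.321
gripper_force: 59.3
```

Request:
jog_arm([
  {"x": -0.03,"y": -0.46,"z": 0,"rx": 0,"ry": 0,"rz": 0},
  {"x": -0.06,"y": -0.92,"z": 0,"rx": 0,"ry": 0,"rz": 0},
])

```text
t: 14.5
position: [0.423, 0.2102, 0.2698]
eef_rot: [[1.0, 0.003, -0.001], [0.003, -1.0, -0.0], [-0.001, 0.0, -1.0]]
contact_force: [1.5, -0.6, -0.0]
grip_width: 0.315
gripper_force: 59.3
```

Request:
jog_arm([
  {"x": -0.03,"y": -0.46,"z": 0,"rx": 0,"ry": 0,"rz": 0},
  {"x": -0.06,"y": -0.92,"z": 0,"rx": 0,"ry": 0,"rz": 0},
])

```text
t: 14.75
position: [0.417, 0.3021, 0.2696]
eef_rot: [[1.0, 0.003, -0.001], [0.003, -1.0, -0.001], [-0.001, 0.001, -1.0]]
contact_force: [0.0, -0.6, 0.1]
grip_width: 0.316
gripper_force: 59.3
```

Request:
jog_arm([
  {"x": -0.03,"y": -0.46,"z": 0,"rx": 0,"ry": 0,"rz": 0},
  {"x": -0.06,"y": -0.9,"z": 0,"rx": 0,"ry": 0,"rz": 0},
  {"x": -0.06,"y": -0.9,"z": 0,"rx": 0,"ry": 0,"rz": 0},
])

```text
t: 15.12
position: [0.4107, 0.393, 0.2695]
eef_rot: [[1.0, 0.006, -0.001], [0.006, -1.0, -0.0], [-0.001, 0.0, -1.0]]
contact_force: [-1.2, 0.0, 0.4]
grip_width: 0.318
gripper_force: 59.4
```

Request:
jog_arm([
  {"x": 0,"y": 0,"z": 0.4,"rx": 0,"ry": 0,"rz": 0},
  {"x": 0,"y": 0,"z": 0.75,"rx": 0,"ry": 0,"rz": 0},
  {"x": 0,"y": 0,"z": 0.87,"rx": 0,"ry": 0,"rz": 0},
  {"x": 0,"y": 0,"z": 0.87,"rx": 0,"ry": 0,"rz": 0},
])

```text
t: 15.62
position: [0.4116, 0.3901, 0.1842]
eef_rot: [[1.0, 0.001, -0.002], [0.001, -1.0, -0.001], [-0.002, 0.001, -1.0]]
contact_force: [-1.1, 0.2, 3.5]
grip_width: 0.315
gripper_force: 59.6
```

```bash
python3 -c "
from h import *
state();oranges()"
```

```text
{'t': 15.625, 'position': [0.412, 0.39, 0.184], 'eef_rot': [[1.0, 0.001, -0.002], [0.001, -1.0, -0.001], [-0.002, 0.001, -1.0]], 'joint_pos': [31.479, 26.297, 100.484, -0.004, 53.33, 121.426], 'grip_width': 0.315, 'gripper_force': 59.585, 'contact_force': [-1.061, 0.185, 3.46]}
orange [305.6 151.6] 119 [ 651. -149.]
orange [112.1 167.3] 54 [598. 432.]
orange [402.  166.6] 28 [ 608. -436.]
orange [368.4 167.8] 25 [ 604. -336.]
orange [254.4 171.2] 51 [590.   4.]
orange [382.  206.5] 28 [ 488. -375.]
orange [123.7 213.6] 42 [459. 391.]
orange [259.1 251.2] 36 [353. -12.]
```

Request:
jog_arm([
  {"x": 0,"y": 0,"z": 0,"rx": 0,"ry": 0,"rz": 0},
  {"x": 0,"y": 0,"z": 0,"rx": 0,"ry": 0,"rz": 0},
  {"x": 0,"y": 0,"z": 0,"rx": 0,"ry": 0,"rz": 0},
  {"x": 0,"y": 0,"z": -0.4,"rx": 0,"ry": 0,"rz": 0},
  {"x": 0,"y": 0,"z": -0.87,"rx": 0,"ry": 0,"rz": 0},
  {"x": 0.15,"y": 0.45,"z": -0.87,"rx": 0,"ry": 0,"rz": 0},
  {"x": 0.31,"y": 0.92,"z": -0.87,"rx": 0,"ry": 0,"rz": 0},
], fingers=0.3)

```text
t: 16.55
position: [0.443, 0.2982, 0.2717]
eef_rot: [[1.0, 0.002, 0.002], [0.002, -1.0, 0.001], [0.002, -0.001, -1.0]]
contact_force: [0.3, -0.1, -0.4]
grip_width: 0.653
gripper_force: 0.0
```

Request:
jog_arm([
  {"x": 0.17,"y": 0.5,"z": 0,"rx": 0,"ry": 0,"rz": 0},
  {"x": 0.33,"y": 1.0,"z": 0,"rx": 0,"ry": 0,"rz": 0},
])

```text
t: 16.8
position: [0.4761, 0.1972, 0.2709]
eef_rot: [[1.0, 0.001, 0.001], [0.001, -1.0, 0.0], [0.001, -0.0, -1.0]]
contact_force: [0.6, 0.2, -0.2]
grip_width: 0.65
gripper_force: 0.0
```

Request:
jog_arm([
  {"x": 0.17,"y": 0.5,"z": 0,"rx": 0,"ry": 0,"rz": 0},
  {"x": 0.33,"y": 1.0,"z": 0,"rx": 0,"ry": 0,"rz": 0},
])

```text
t: 17.05
position: [0.5092, 0.097, 0.2709]
eef_rot: [[1.0, 0.0, 0.001], [0.0, -1.0, 0.0], [0.001, -0.0, -1.0]]
contact_force: [1.4, -0.2, 0.3]
grip_width: 0.651
gripper_force: 0.0
```

Request:
jog_arm([
  {"x": 0.17,"y": 0.5,"z": 0,"rx": 0,"ry": 0,"rz": 0},
  {"x": 0.33,"y": 1.0,"z": 0,"rx": 0,"ry": 0,"rz": -0.016},
  {"x": 0.33,"y": 1.0,"z": 0,"rx": 0,"ry": 0,"rz": -0.016},
])

```text
t: 17.42
position: [0.5429, -0.0047, 0.271]
eef_rot: [[0.995, 0.096, 0.001], [0.096, -0.995, -0.001], [0.001, 0.001, -1.0]]
contact_force: [-0.5, 1.6, -0.6]
grip_width: 0.652
gripper_force: 0.0
```

```bash
python3 -c "
from h import *
state();oranges('wrist',.02);oranges()"
```

```text
{'t': 17.425, 'position': [0.543, -0.005, 0.271], 'eef_rot': [[0.995, 0.096, 0.001], [0.096, -0.995, -0.001], [0.001, 0.001, -1.0]], 'joint_pos': [-13.014, 15.513, 102.776, -0.039, 61.619, 71.468], 'grip_width': 0.652, 'gripper_force': 0.0, 'contact_force': [-0.53, 1.556, -0.556]}
orange [251.  134.6] 1082 [589.   2.]
orange [305.8 151.6] 119 [ 651. -150.]
orange [112.1 167.3] 54 [598. 432.]
orange [402.  166.6] 28 [ 608. -436.]
orange [368.4 167.8] 25 [ 604. -336.]
orange [382.  206.5] 28 [ 488. -375.]
orange [123.3 213.7] 54 [459. 393.]
```

Request:
jog_arm([
  {"x": 0,"y": 0,"z": 0.5,"rx": 0,"ry": 0,"rz": 0},
  {"x": -0.01,"y": 0,"z": 0.8,"rx": 0,"ry": 0,"rz": 0},
  {"x": -0.01,"y": 0,"z": 0.92,"rx": 0,"ry": 0,"rz": 0},
  {"x": -0.01,"y": 0,"z": 0.92,"rx": 0,"ry": 0,"rz": 0},
])

```text
t: 18.02
position: [0.5405, -0.0004, 0.1783]
eef_rot: [[0.995, 0.101, -0.001], [0.101, -0.995, 0.0], [-0.001, -0.001, -1.0]]
contact_force: [0.5, -0.4, 0.2]
grip_width: 0.651
gripper_force: 0.0
```

Request:
jog_arm([
  {"x": 0,"y": 0,"z": 0,"rx": 0,"ry": 0,"rz": 0},
  {"x": 0,"y": 0,"z": 0,"rx": 0,"ry": 0,"rz": 0},
  {"x": 0,"y": 0,"z": 0,"rx": 0,"ry": 0,"rz": 0},
  {"x": 0,"y": 0,"z": 0,"rx": 0,"ry": 0,"rz": 0},
  {"x": 0,"y": 0,"z": 0,"rx": 0,"ry": 0,"rz": 0},
], fingers=-1)

```text
t: 18.65
position: [0.5417, -0.0014, 0.1804]
eef_rot: [[0.995, 0.1, 0.003], [0.1, -0.995, -0.0], [0.003, 0.001, -1.0]]
contact_force: [-1.9, 1.7, 6.6]
grip_width: 0.316
gripper_force: 58.9
```

Request:
jog_arm([
  {"x": 0,"y": 0,"z": -0.4,"rx": 0,"ry": 0,"rz": 0},
  {"x": 0,"y": 0,"z": -0.8,"rx": 0,"ry": 0,"rz": 0.008},
  {"x": 0,"y": 0,"z": -1.0,"rx": 0,"ry": 0,"rz": 0.016},
  {"x": 0,"y": 0,"z": -1.0,"rx": 0,"ry": 0,"rz": 0.016},
])

```text
t: 19.15
position: [0.5416, -0.0016, 0.281]
eef_rot: [[1.0, 0.0, 0.005], [0.0, -1.0, -0.001], [0.005, 0.001, -1.0]]
contact_force: [1.0, 0.0, 0.1]
grip_width: 0.319
gripper_force: 59.2
```

Request:
jog_arm([
  {"x": 0,"y": -0.44,"z": 0,"rx": 0,"ry": 0,"rz": 0},
  {"x": 0,"y": -0.87,"z": 0,"rx": 0,"ry": 0,"rz": 0},
])

```text
t: 19.4
position: [0.5403, 0.0861, 0.2775]
eef_rot: [[1.0, -0.001, -0.002], [-0.001, -1.0, 0.0], [-0.002, -0.0, -1.0]]
contact_force: [0.7, -0.5, -1.1]
grip_width: 0.311
gripper_force: 59.3
```

Request:
jog_arm([
  {"x": 0,"y": -0.44,"z": 0,"rx": 0,"ry": 0,"rz": 0},
  {"x": 0,"y": -0.87,"z": 0,"rx": 0,"ry": 0,"rz": 0},
])

```text
t: 19.65
position: [0.5401, 0.1739, 0.2772]
eef_rot: [[1.0, 0.001, -0.002], [0.001, -1.0, -0.0], [-0.002, 0.0, -1.0]]
contact_force: [-0.5, 0.1, -1.4]
grip_width: 0.317
gripper_force: 59.3
```

Request:
jog_arm([
  {"x": 0,"y": -0.44,"z": 0,"rx": 0,"ry": 0,"rz": 0},
  {"x": 0,"y": -0.87,"z": 0,"rx": 0,"ry": 0,"rz": 0},
])

```text
t: 19.9
position: [0.5401, 0.2609, 0.2771]
eef_rot: [[1.0, 0.001, -0.002], [0.001, -1.0, -0.001], [-0.002, 0.001, -1.0]]
contact_force: [0.8, -0.4, -0.4]
grip_width: 0.313
gripper_force: 59.3
```

Request:
jog_arm([
  {"x": 0,"y": -0.44,"z": 0,"rx": 0,"ry": 0,"rz": 0},
  {"x": 0,"y": -0.87,"z": 0,"rx": 0,"ry": 0,"rz": 0},
  {"x": 0,"y": -0.87,"z": 0,"rx": 0,"ry": 0,"rz": 0},
])

```text
t: 20.27
position: [0.5397, 0.3491, 0.277]
eef_rot: [[1.0, 0.005, -0.002], [0.005, -1.0, -0.0], [-0.002, 0.0, -1.0]]
contact_force: [-0.3, -0.6, -0.2]
grip_width: 0.318
gripper_force: 59.2
```

Request:
jog_arm([
  {"x": 0,"y": 0,"z": 0.4,"rx": 0,"ry": 0,"rz": 0},
  {"x": 0,"y": 0,"z": 0.75,"rx": 0,"ry": 0,"rz": 0},
  {"x": 0,"y": 0,"z": 0.94,"rx": 0,"ry": 0,"rz": 0},
  {"x": 0,"y": 0,"z": 0.94,"rx": 0,"ry": 0,"rz": 0},
])

```text
t: 20.78
position: [0.5408, 0.3458, 0.1838]
eef_rot: [[1.0, -0.0, -0.001], [-0.0, -1.0, -0.001], [-0.001, 0.001, -1.0]]
contact_force: [-0.8, -0.1, 0.5]
grip_width: 0.317
gripper_force: 62.5
```

Request:
jog_arm([
  {"x": 0,"y": 0,"z": 0,"rx": 0,"ry": 0,"rz": 0},
  {"x": 0,"y": 0,"z": 0,"rx": 0,"ry": 0,"rz": 0},
  {"x": 0,"y": 0,"z": 0,"rx": 0,"ry": 0,"rz": 0},
  {"x": 0,"y": 0,"z": -0.4,"rx": 0,"ry": 0,"rz": 0},
  {"x": 0,"y": 0,"z": -0.9,"rx": 0,"ry": 0,"rz": 0},
  {"x": 0,"y": 0,"z": -1.0,"rx": 0,"ry": 0,"rz": 0},
], fingers=0.1)

```text
t: 21.52
position: [0.5421, 0.3473, 0.2894]
eef_rot: [[1.0, 0.0, 0.007], [0.0, -1.0, 0.003], [0.007, -0.003, -1.0]]
contact_force: [-0.0, -0.2, -0.5]
grip_width: 0.552
gripper_force: 0.0
```

```bash
python3 -c "
from h import *
state();oranges()"
```

```text
{'t': 21.525, 'position': [0.542, 0.347, 0.289], 'eef_rot': [[1.0, 0.0, 0.007], [0.0, -1.0, 0.003], [0.007, -0.003, -1.0]], 'joint_pos': [22.101, 25.434, 86.85, -0.001, 67.274, 112.082], 'grip_width': 0.552, 'gripper_force': 0.0, 'contact_force': [-0.013, -0.246, -0.467]}
orange [305.7 151.5] 117 [ 651. -150.]
orange [402.  166.6] 28 [ 608. -436.]
orange [368.4 167.8] 25 [ 604. -336.]
orange [140.5 170.5] 53 [589. 346.]
orange [382.  206.5] 28 [ 488. -375.]
orange [125.2 213.7] 34 [459. 387.]
orange [259.1 251.1] 35 [354. -13.]
```

Request:
jog_arm([
  {"x": 0.18,"y": 0.41,"z": -0.08,"rx": 0,"ry": 0,"rz": 0},
  {"x": 0.36,"y": 0.81,"z": -0.15,"rx": 0,"ry": 0,"rz": 0},
], fingers=0.3)

```text
t: 21.82
position: [0.5763, 0.265, 0.2983]
eef_rot: [[1.0, 0.002, -0.002], [0.002, -1.0, -0.001], [-0.002, 0.001, -1.0]]
contact_force: [0.3, 0.1, -0.3]
grip_width: 0.651
gripper_force: 0.0
```

Request:
jog_arm([
  {"x": 0.18,"y": 0.41,"z": -0.08,"rx": 0,"ry": 0,"rz": 0},
  {"x": 0.36,"y": 0.81,"z": -0.15,"rx": 0,"ry": 0,"rz": 0},
])

```text
t: 22.08
position: [0.6127, 0.1832, 0.3132]
eef_rot: [[1.0, 0.0, -0.002], [0.0, -1.0, -0.0], [-0.002, 0.0, -1.0]]
contact_force: [0.4, 0.4, 0.5]
grip_width: 0.648
gripper_force: 0.0
```

Request:
jog_arm([
  {"x": 0.18,"y": 0.4,"z": -0.08,"rx": 0,"ry": 0,"rz": -0.025},
  {"x": 0.36,"y": 0.8,"z": -0.15,"rx": 0,"ry": 0,"rz": -0.05},
  {"x": 0.36,"y": 0.8,"z": -0.15,"rx": 0,"ry": 0,"rz": -0.08},
  {"x": 0.36,"y": 0.8,"z": -0.15,"rx": 0,"ry": 0,"rz": -0.11},
  {"x": 0.36,"y": 0.8,"z": -0.15,"rx": 0,"ry": 0,"rz": -0.14},
  {"x": 0.36,"y": 0.8,"z": -0.15,"rx": 0,"ry": 0,"rz": -0.17},
  {"x": 0.36,"y": 0.8,"z": -0.15,"rx": 0,"ry": 0,"rz": -0.2},
  {"x": 0.36,"y": 0.8,"z": -0.15,"rx": 0,"ry": 0,"rz": -0.225},
  {"x": 0.36,"y": 0.8,"z": -0.15,"rx": 0,"ry": 0,"rz": -0.244},
  {"x": 0.36,"y": 0.8,"z": -0.15,"rx": 0,"ry": 0,"rz": -0.244},
])

```text
t: 23.32
position: [0.6483, 0.1046, 0.328]
eef_rot: [[0.039, 0.999, -0.003], [0.999, -0.039, 0.0], [-0.0, -0.003, -1.0]]
contact_force: [-0.9, -0.4, 0.6]
grip_width: 0.65
gripper_force: 0.0
```

```bash
python3 -c "
from h import *
state();s,c=snap('wrist','pics/w3.png')
c2=viewer.camera('scene');im=np.load('pics/raw_scene0.npy')
s2,c3=snap('scene','pics/s1.png')
for u,v,z in((359,346,.1),(359,346,.106),(359,346,.12)): print(z,px2w(None,c3,u/1.5,v/1.5,z))
"
```

```text
{'t': 23.325, 'position': [0.648, 0.105, 0.328], 'eef_rot': [[0.039, 0.999, -0.003], [0.999, -0.039, 0.0], [-0.0, -0.003, -1.0]], 'joint_pos': [-1.164, 24.613, 83.137, 0.001, 72.397, 1.055], 'grip_width': 0.65, 'gripper_force': 0.0, 'contact_force': [-0.943, -0.359, 0.607]}
0.1 [0.64224239 0.09869708 0.1       ]
0.106 [0.64557872 0.10278202 0.106     ]
0.12 [0.65336349 0.11231353 0.12      ]
```

View pics/w3.png

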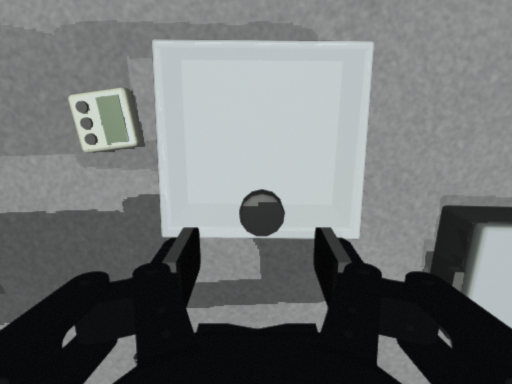

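The knob is at (262,213), 6 px right of mid-finger, so about 4 mm in +x. The lid looks shut. I'm lowering onto the knob and gripping it.

Request:
jog_arm([
  {"x": 0,"y": 0.03,"z": 0.35,"rx": 0,"ry": 0,"rz": 0},
  {"x": 0,"y": 0.03,"z": 0.6,"rx": 0,"ry": 0,"rz": 0},
  {"x": 0,"y": 0.03,"z": 0.67,"rx": 0,"ry": 0,"rz": 0},
  {"x": 0,"y": 0.03,"z": 0.67,"rx": 0,"ry": 0,"rz": 0},
])

```text
t: 23.98
position: [0.6518, 0.1045, 0.2626]
eef_rot: [[0.038, 0.999, -0.001], [0.999, -0.038, -0.0], [-0.0, -0.001, -1.0]]
contact_force: [0.4, 0.2, 0.3]
grip_width: 0.649
gripper_force: 0.0
```

Request:
jog_arm([
  {"x": 0,"y": 0,"z": 0,"rx": 0,"ry": 0,"rz": 0},
  {"x": 0,"y": 0,"z": 0,"rx": 0,"ry": 0,"rz": 0},
  {"x": 0,"y": 0,"z": 0,"rx": 0,"ry": 0,"rz": 0},
  {"x": 0,"y": 0,"z": 0,"rx": 0,"ry": 0,"rz": 0},
  {"x": 0,"y": 0,"z": 0,"rx": 0,"ry": 0,"rz": 0},
], fingers=-1)

```text
t: 24.6
position: [0.6512, 0.1042, 0.2633]
eef_rot: [[0.038, 0.999, -0.002], [0.999, -0.038, -0.001], [-0.001, -0.002, -1.0]]
contact_force: [-5.5, -3.8, 2.0]
grip_width: 0.303
gripper_force: 58.7
```

Request:
jog_arm([
  {"x": 0.035,"y": 0,"z": -0.09,"rx": 0,"ry": 0,"rz": 0},
  {"x": 0.09,"y": 0,"z": -0.18,"rx": 0,"ry": 0,"rz": 0},
  {"x": 0.145,"y": 0,"z": -0.27,"rx": 0,"ry": 0,"rz": 0},
  {"x": 0.206,"y": 0,"z": -0.35,"rx": 0,"ry": 0,"rz": 0},
  {"x": 0.28,"y": 0,"z": -0.425,"rx": 0,"ry": 0,"rz": 0},
  {"x": 0.352,"y": 0,"z": -0.495,"rx": 0,"ry": 0,"rz": 0},
  {"x": 0.435,"y": 0,"z": -0.555,"rx": 0,"ry": 0,"rz": 0},
  {"x": 0.52,"y": 0,"z": -0.61,"rx": 0,"ry": 0,"rz": 0},
  {"x": 0.61,"y": 0,"z": -0.655,"rx": 0,"ry": 0,"rz": 0},
  {"x": 0.706,"y": 0,"z": -0.695,"rx": 0,"ry": 0,"rz": 0},
  {"x": 0.8,"y": 0,"z": -0.725,"rx": 0,"ry": 0,"rz": 0},
  {"x": 0.904,"y": 0,"z": -0.748,"rx": 0,"ry": 0,"rz": 0},
])

```text
t: 26.1
position: [0.6552, 0.1947, 0.3351]
eef_rot: [[0.038, 0.999, -0.002], [0.999, -0.038, -0.002], [-0.002, -0.002, -1.0]]
contact_force: [4.9, -0.8, -26.1]
grip_width: 0.297
gripper_force: 60.6
```

Request:
jog_arm([
  {"x": 0.1,"y": 0,"z": -0.01,"rx": 0,"ry": 0,"rz": 0},
  {"x": 0.204,"y": 0,"z": -0.016,"rx": 0,"ry": 0,"rz": 0},
  {"x": 0.305,"y": 0,"z": -0.01,"rx": 0,"ry": 0,"rz": 0},
  {"x": 0.408,"y": 0,"z": 0.0,"rx": 0,"ry": 0,"rz": 0},
  {"x": 0.508,"y": 0,"z": 0.026,"rx": 0,"ry": 0,"rz": 0},
  {"x": 0.605,"y": 0,"z": 0.058,"rx": 0,"ry": 0,"rz": 0},
  {"x": 0.605,"y": 0,"z": 0.058,"rx": 0,"ry": 0,"rz": 0},
  {"x": 0.605,"y": 0,"z": 0.058,"rx": 0,"ry": 0,"rz": 0},
])

```text
t: 27.1
position: [0.6579, 0.2531, 0.3308]
eef_rot: [[0.039, 0.999, -0.001], [0.999, -0.039, -0.005], [-0.005, -0.001, -1.0]]
contact_force: [2.3, -8.3, -17.8]
grip_width: 0.297
gripper_force: 60.0
```

```bash
python3 -c "
from h import *
state();snap('scene','pics/s2.png',crop=(130,150,450,340),scale=2.4)"
```

```text
{'t': 27.1, 'position': [0.658, 0.253, 0.331], 'eef_rot': [[0.039, 0.999, -0.001], [0.999, -0.039, -0.005], [-0.005, -0.001, -1.0]], 'joint_pos': [11.481, 30.233, 74.764, -0.28, 75.144, 13.8], 'grip_width': 0.297, 'gripper_force': 60.042, 'contact_force': [2.32, -8.347, -17.773]}
```

View pics/s2.png

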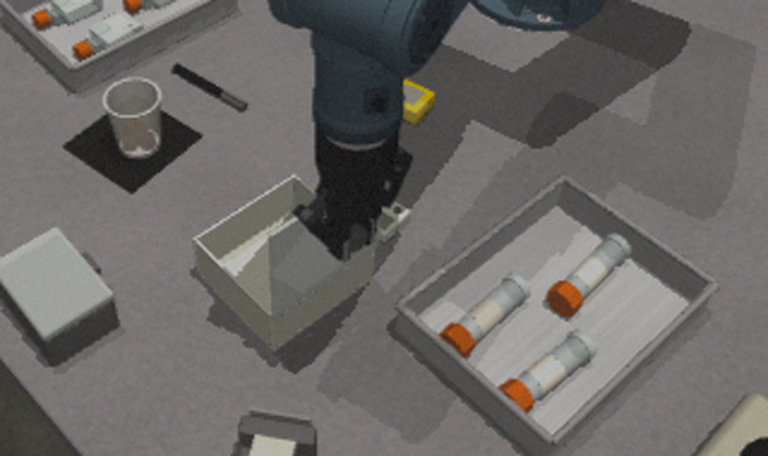

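The lid stands upright, with its knob end up at the box's far-left edge. The tray shows three tubes and the flask tray shows its flasks. I'm releasing, backing off and testing the sideways wrist tilt for the beaker grasp.

Request:
jog_arm([
  {"x": 0,"y": 0,"z": 0,"rx": 0,"ry": 0,"rz": 0},
  {"x": 0,"y": 0,"z": 0,"rx": 0,"ry": 0,"rz": 0},
  {"x": 0,"y": 0,"z": 0,"rx": 0,"ry": 0,"rz": 0},
  {"x": 0,"y": 0,"z": 0,"rx": 0,"ry": 0,"rz": 0},
  {"x": 0,"y": 0,"z": -0.3,"rx": 0,"ry": 0,"rz": 0},
  {"x": 0,"y": 0,"z": -0.65,"rx": 0,"ry": 0,"rz": 0},
  {"x": 0,"y": 0,"z": -1.0,"rx": 0,"ry": 0,"rz": 0},
], fingers=0.5)

```text
t: 28.02
position: [0.6573, 0.2555, 0.4329]
eef_rot: [[0.037, 0.999, 0.0], [0.999, -0.037, 0.0], [0.0, 0.0, -1.0]]
contact_force: [-0.0, -0.1, 1.1]
grip_width: 0.748
gripper_force: 0.0
```

Request:
jog_arm([
  {"x": -0.5,"y": 0,"z": 0,"rx": 0,"ry": 0,"rz": 0},
  {"x": -1.0,"y": 0,"z": 0,"rx": 0,"ry": 0,"rz": 0},
])

```text
t: 28.28
position: [0.6535, 0.1551, 0.4328]
eef_rot: [[0.036, 0.999, 0.002], [0.999, -0.036, -0.0], [0.0, 0.002, -1.0]]
contact_force: [0.2, -1.6, 0.0]
grip_width: 0.754
gripper_force: 0.0
```

Request:
jog_arm([
  {"x": -0.5,"y": 0,"z": 0,"rx": 0,"ry": 0,"rz": 0},
  {"x": -1.0,"y": 0,"z": 0,"rx": 0,"ry": 0,"rz": 0},
])

```text
t: 28.52
position: [0.6497, 0.0541, 0.4322]
eef_rot: [[0.037, 0.999, 0.001], [0.999, -0.037, -0.0], [-0.0, 0.001, -1.0]]
contact_force: [0.6, 0.1, -0.3]
grip_width: 0.753
gripper_force: 0.0
```

Request:
jog_arm([
  {"x": -0.5,"y": 0,"z": 0,"rx": 0,"ry": 0.025,"rz": 0},
  {"x": -1.0,"y": 0,"z": 0,"rx": 0,"ry": 0.05,"rz": 0},
  {"x": -1.0,"y": 0,"z": 0,"rx": 0,"ry": 0.075,"rz": 0},
  {"x": -1.0,"y": 0,"z": 0,"rx": 0,"ry": 0.1,"rz": 0},
  {"x": -1.0,"y": 0,"z": 0,"rx": 0,"ry": 0.125,"rz": 0},
  {"x": -1.0,"y": 0,"z": 0,"rx": 0,"ry": 0.15,"rz": 0},
  {"x": -1.0,"y": 0,"z": 0,"rx": 0,"ry": 0.167,"rz": 0},
  {"x": -1.0,"y": 0,"z": 0,"rx": 0,"ry": 0.167,"rz": 0},
])

```text
t: 29.52
position: [0.6461, -0.0449, 0.431]
eef_rot: [[0.02, 0.999, 0.033], [0.498, -0.038, 0.866], [0.867, -0.001, -0.499]]
contact_force: [-0.6, -0.1, -0.9]
grip_width: 0.752
gripper_force: 0.0
```

```bash
python3 -c "
from h import *
state()"
```

```text
{'t': 29.525, 'position': [0.646, -0.045, 0.431], 'eef_rot': [[0.02, 0.999, 0.033], [0.498, -0.038, 0.866], [0.867, -0.001, -0.499]], 'joint_pos': [-25.142, 23.722, 80.711, 54.591, 101.748, -24.331], 'grip_width': 0.752, 'gripper_force': 0.0, 'contact_force': [-0.63, -0.145, -0.853]}
```

Request:
jog_arm([
  {"x": -0.46,"y": 0.01,"z": -0.2,"rx": 0,"ry": 0,"rz": 0},
  {"x": -0.92,"y": 0.03,"z": -0.4,"rx": 0,"ry": 0,"rz": 0},
], fingers=1)

```text
t: 29.78
position: [0.6464, -0.1252, 0.3724]
eef_rot: [[0.016, 0.999, 0.032], [0.502, -0.036, 0.864], [0.865, 0.002, -0.502]]
contact_force: [-0.3, 0.3, -0.9]
grip_width: 1.004
gripper_force: 0.0
```

Request:
jog_arm([
  {"x": -0.46,"y": 0.01,"z": -0.2,"rx": 0,"ry": 0,"rz": 0},
  {"x": -0.92,"y": 0.03,"z": -0.4,"rx": 0,"ry": 0,"rz": 0},
])

```text
t: 30.02
position: [0.6463, -0.2066, 0.3118]
eef_rot: [[0.018, 0.999, 0.032], [0.501, -0.037, 0.865], [0.865, 0.001, -0.501]]
contact_force: [0.1, -0.2, 0.2]
grip_width: 0.992
gripper_force: 0.0
```

Request:
jog_arm([
  {"x": -0.46,"y": 0.01,"z": -0.2,"rx": 0,"ry": 0,"rz": 0},
  {"x": -0.92,"y": 0.03,"z": -0.4,"rx": 0,"ry": 0,"rz": 0},
])

```text
t: 30.28
position: [0.6464, -0.2873, 0.2519]
eef_rot: [[0.018, 0.999, 0.032], [0.501, -0.037, 0.865], [0.865, 0.0, -0.501]]
contact_force: [1.1, -0.1, 0.4]
grip_width: 0.999
gripper_force: 0.0
```

Request:
jog_arm([
  {"x": -0.46,"y": 0.01,"z": -0.2,"rx": 0,"ry": 0,"rz": 0},
  {"x": -0.92,"y": 0.03,"z": -0.4,"rx": 0,"ry": 0,"rz": 0},
  {"x": -0.92,"y": 0.03,"z": -0.4,"rx": 0,"ry": 0,"rz": 0},
  {"x": -0.92,"y": 0.03,"z": -0.4,"rx": 0,"ry": 0,"rz": 0},
])

```text
t: 30.78
position: [0.6464, -0.3664, 0.1928]
eef_rot: [[0.018, 0.999, 0.032], [0.499, -0.037, 0.866], [0.866, 0.0, -0.499]]
contact_force: [0.1, -0.5, 0.3]
grip_width: 1.001
gripper_force: 0.0
```

```bash
python3 -c "
from h import *
state();s,c=snap('wrist','pics/w4.png')
T=np.eye(4);T[:3,:3]=s['eef_rot'];T[:3,3]=s['position'];W=np.linalg.inv(T@np.array(c['mount']))
f=192/np.tan(np.radians(c['fov_y'])/2)
for p in [(.645,-.146,.003),(.645,-.146,.088),(.645+.035,-.146,.088),(.645-.035,-.146,.088)]:
    q=(W@np.r_[p,1])[:3]; print(p,np.round(q[:2]/q[2]*f+[c['cx'],c['cy']]))"
```

```text
{'t': 30.775, 'position': [0.646, -0.366, 0.193], 'eef_rot': [[0.018, 0.999, 0.032], [0.499, -0.037, 0.866], [0.866, 0.0, -0.499]], 'joint_pos': [-45.872, 56.639, 57.56, 41.767, 109.984, -45.49], 'grip_width': 1.001, 'gripper_force': 0.0, 'contact_force': [0.141, -0.504, 0.318]}
(0.645, -0.146, 0.003) [246. 244.]
(0.645, -0.146, 0.088) [242. 173.]
(0.68, -0.146, 0.088) [292. 172.]
(0.61, -0.146, 0.088) [192. 175.]
```

View pics/w4.png

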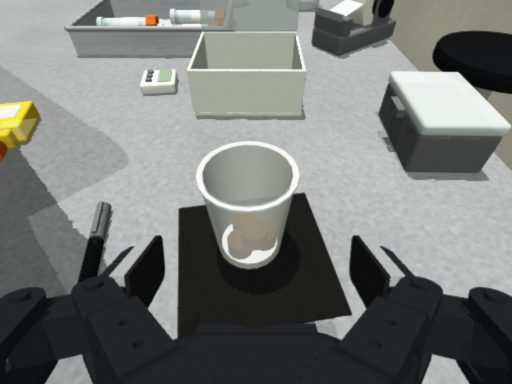

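The beaker's rim spans columns 198 to 299, centred at about (248,173), so it stands at about (0.648,-0.146). The box behind it is empty with the lid up. I'm advancing to grip it.

Request:
jog_arm([
  {"x": -0.04,"y": -0.06,"z": 0.3,"rx": 0,"ry": 0,"rz": 0},
  {"x": -0.04,"y": -0.06,"z": 0.6,"rx": 0,"ry": 0,"rz": 0},
  {"x": -0.04,"y": -0.06,"z": 0.85,"rx": 0,"ry": 0,"rz": 0},
  {"x": -0.04,"y": -0.06,"z": 1.0,"rx": 0,"ry": 0,"rz": 0},
  {"x": -0.04,"y": -0.06,"z": 1.0,"rx": 0,"ry": 0,"rz": 0},
])

```text
t: 31.45
position: [0.6435, -0.2805, 0.139]
eef_rot: [[0.018, 0.999, 0.031], [0.498, -0.036, 0.867], [0.867, -0.0, -0.498]]
contact_force: [-0.1, 0.5, 0.3]
grip_width: 1.002
gripper_force: 0.0
```

Request:
jog_arm([
  {"x": 0,"y": 0,"z": 0,"rx": 0,"ry": 0,"rz": 0},
  {"x": 0,"y": 0,"z": 0,"rx": 0,"ry": 0,"rz": 0},
  {"x": 0,"y": 0,"z": 0,"rx": 0,"ry": 0,"rz": 0},
  {"x": 0,"y": 0,"z": 0,"rx": 0,"ry": 0,"rz": 0},
  {"x": 0,"y": 0,"z": 0,"rx": 0,"ry": 0,"rz": 0},
], fingers=-1)

```text
t: 32.08
position: [0.6435, -0.2829, 0.1403]
eef_rot: [[0.017, 0.999, 0.034], [0.498, -0.038, 0.866], [0.867, 0.002, -0.498]]
contact_force: [-0.3, -0.9, 6.2]
grip_width: 0.75
gripper_force: 65.0
```

```bash
python3 -c "
from h import *
state();s,c=snap('wrist','pics/w5.png')"
```

```text
{'t': 32.075, 'position': [0.643, -0.283, 0.14], 'eef_rot': [[0.017, 0.999, 0.034], [0.498, -0.038, 0.866], [0.867, 0.002, -0.498]], 'joint_pos': [-41.579, 55.516, 67.006, 43.153, 101.255, -48.435], 'grip_width': 0.75, 'gripper_force': 65.026, 'contact_force': [-0.294, -0.866, 6.167]}
```

View pics/w5.png

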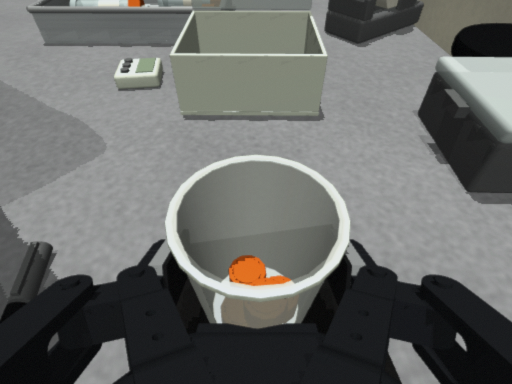

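The caps lie in the gripped beaker, which sits squarely between the pads. Before pouring I'll fit the arm's kinematics from the logged states and check that the tipping path is reachable.

```bash
cat > kin.py <<'E'
import numpy as np
from scipy.optimize import least_squares
from scipy.spatial.transform import Rotation as Ro
D=[([-85.616,10.404,92.131,-.001,77.566,-11.822],[.160,-.552,.404]),([-39.265,2.645,118.409,.038,59.182,67.037],[.397,-.172,.267]),
([-52.972,26.843,100.15,.008,53.14,37.071],[.429,-.374,.181]),([7.103,1.47,119.223,.009,59.288,93.297],[.392,.168,.27]),
([22.101,25.434,86.85,-.001,67.274,112.082],[.542,.347,.289]),([11.481,30.233,74.764,-.28,75.144,13.8],[.658,.253,.331]),
([-25.142,23.722,80.711,54.591,101.748,-24.331],[.646,-.045,.431]),([-45.872,56.639,57.56,41.767,109.984,-45.49],[.646,-.366,.193]),
([-41.579,55.516,67.006,43.153,101.255,-48.435],[.643,-.283,.140])]
R_obs={6:[[.02,.999,.033],[.498,-.038,.866],[.867,-.001,-.499]],8:[[.017,.999,.034],[.498,-.038,.866],[.867,.002,-.498]]}
e=lambda a,d:Ro.from_euler(a,d,degrees=True)
def fk(q,p,s4=1):
    a1,h,L2,a3,d4,d6=p
    A=e('z',q[0]);x=A.apply([a1,0,h]);A=A*e('y',q[1]);x=x+A.apply([0,0,L2]);A=A*e('y',q[2]);x=x+A.apply([a3,0,d4])
    A=A*e('z',s4*q[3])*e('y',q[4]);x=x+A.apply([0,0,d6]);return x,(A*e('z',q[5]+90))
def fit(s4):
    return least_squares(lambda p:np.concatenate([fk(q,p,s4)[0]-x for q,x in D]),[.1,.3,.35,0,.4,.1])
S4=min((1,-1),key=lambda s:fit(s).cost); P=fit(S4)
lo=np.array([-171.5,-51.2,17.1,-65.2,0.,-178.6]);hi=np.array([171.5,118.3,147.6,245.2,150.5,178.6])
def ik(x,R,q0):
    def r(q):
        xx,A=fk(q,P.x,S4);return np.r_[(xx-x)*1000,(A.inv()*R).as_rotvec()*300]
    s=least_squares(r,np.clip(q0,lo+.1,hi-.1),bounds=(lo,hi));return s.x,np.abs(s.fun).max()
E
python3 - <<'E'
from kin import *
print(S4,np.round(P.x,4),P.cost**.5); 
for i,R in R_obs.items(): print(np.abs(fk(D[i][0],P.x,S4)[1].as_matrix()-R).max())
R0=Ro.from_matrix(R_obs[8]);x0=np.array([.6435,-.2805,.139]);q=np.array(D[8][0])
g0=x0+R0.apply([0,0,.155]);print(g0)
for sg,gx in((1,.622),(-1,.675)):
    g=np.array([gx,.135,.185]); qq=q
    for y in(-.1,-.05,0,.05,.1,.135):
        gg=np.array([g0[0]+(gx-g0[0])*(y+.146)/.281,y,.19]); qq,er=ik(gg-R0.apply([0,0,.155]),R0,qq)
    print("over",np.round(qq),er)
    for rho in range(15,136,15):
        R=e('y',sg*rho)*R0; qq,er=ik(g-R.apply([0,0,.155]),R,qq); print(sg*rho,np.round(qq),round(er,2))
E
```

```text
1 [0.0092 0.3303 0.5407 0.0956 0.4855 0.274 ] 0.21562483093977772
0.0004703010506621197
0.0004425281447318144
[ 0.64876742 -0.14621354  0.06177047]
over [-21.  35.  92.  55.  86. -41.] 1.1102230246251565e-13
15 [-20.  40.  84.  52.  92. -25.] 0.0
30 [-18.  45.  77.  50. 100.  -9.] 0.0
45 [-17.  51.  70.  50. 108.   5.] 0.0
60 [-16.  57.  63.  52. 115.  19.] 0.0
75 [-16.  62.  58.  55. 121.  34.] 0.0
90 [-16.  67.  55.  60. 126.  48.] 0.0
105 [-16.  72.  53.  65. 129.  62.] 0.0
120 [-16.  75.  54.  70. 131.  76.] 0.0
135 [-17.  77.  57.  75. 132.  89.] 0.0
over [-20.  39.  84.  56.  87. -37.] 2.7755575615628914e-13
-15 [-21.  36.  92.  61.  80. -56.] 0.0
-30 [-23.  36.  99.  69.  77. -76.] 0.0
-45 [-25.  37. 104.  77.  76. -98.] 0.0
-60 [ -26.   41.  107.   84.   79. -120.] 0.0
-75 [ -27.   46.  108.   90.   84. -140.] 0.0
-90 [ -27.   53.  107.   93.   91. -159.] 0.0
-105 [ -27.   59.  103.   95.   98. -174.] 0.0
-120 [ -26.   64.   95.   94.  105. -179.] 32.48
-135 [ -24.   69.   84.   94.  112. -179.] 76.35
```

```bash
sed -i 's/a1,h,L2,a3,d4,d6=p/a1,h,L2,a3,d4,d6,b=p/; s/apply(\[a1,0,h\])/apply([a1,b,h])/; s/\[.1,.3,.35,0,.4,.1\]/[.1,.3,.35,0,.4,.1,.1]/' kin.py
cat > pour.py <<'E'
from kin import *
print(S4,np.round(P.x,4),P.cost**.5)
R0=Ro.from_matrix(R_obs[8]);x0=np.array([.6435,-.2805,.139]);q=np.array(D[8][0])
g0=x0+R0.apply([0,0,.155])
for sg,gx in((1,.622),(-1,.675)):
    g=np.array([gx,.135,.185]); qq=q
    for y in(-.1,-.05,0,.05,.1,.135):
        gg=np.array([g0[0]+(gx-g0[0])*(y+.146)/.281,y,.19]); qq,er=ik(gg-R0.apply([0,0,.155]),R0,qq)
    print("over",np.round(qq),er)
    for rho in range(15,136,15):
        R=e('y',sg*rho)*R0; qq,er=ik(g-R.apply([0,0,.155]),R,qq); print(sg*rho,np.round(qq),round(er,2))
E
python3 pour.py
```

```text
1 [-0.0006  0.3141  0.438   0.0858  0.5152  0.1455  0.1177] 0.0008415728514325984
over [-22.  31.  92.  54.  89. -38.] 2.220446049250313e-13
15 [-21.  36.  85.  51.  95. -23.] 0.0
30 [-20.  40.  79.  49. 103.  -9.] 0.0
45 [-19.  45.  73.  49. 110.   5.] 0.0
60 [-18.  51.  68.  51. 117.  19.] 0.0
75 [-18.  55.  64.  54. 123.  33.] 0.0
90 [-18.  60.  62.  58. 128.  48.] 0.0
105 [-18.  63.  61.  64. 132.  63.] 0.0
120 [-18.  65.  62.  70. 134.  78.] 0.0
135 [-19.  67.  64.  77. 134.  93.] 0.0
over [-21.  36.  83.  55.  90. -34.] 1.1102230246251565e-13
-15 [-22.  34.  89.  60.  84. -51.] 0.0
-30 [-23.  32.  95.  67.  80. -69.] 0.0
-45 [-24.  32.  99.  75.  78. -88.] 0.0
-60 [ -25.   34.  102.   82.   80. -107.] 0.0
-75 [ -26.   37.  103.   89.   83. -126.] 0.0
-90 [ -26.   42.  102.   94.   89. -143.] 0.0
-105 [ -26.   47.   99.   98.   96. -158.] 0.0
-120 [ -25.   52.   95.   99.  103. -172.] 0.0
-135 [ -24.   57.   88.  101.  110. -179.] 24.14
```

The fit is sub-millimetre, and tipping the mouth towards +x is reachable up to 135°. I'm lifting and carrying the beaker over the box.

Request:
jog_arm([
  {"x": 0.2,"y": 0,"z": -0.12,"rx": 0,"ry": 0,"rz": 0},
  {"x": 0.45,"y": 0,"z": -0.26,"rx": 0,"ry": 0,"rz": 0},
  {"x": 0.7,"y": 0,"z": -0.4,"rx": 0,"ry": 0,"rz": 0},
  {"x": 0.87,"y": 0,"z": -0.5,"rx": 0,"ry": 0,"rz": 0},
])

```text
t: 32.62
position: [0.6435, -0.2822, 0.242]
eef_rot: [[0.017, 0.999, 0.034], [0.499, -0.038, 0.866], [0.866, 0.002, -0.5]]
contact_force: [0.3, -0.2, -1.1]
grip_width: 0.751
gripper_force: 65.6
```

Request:
jog_arm([
  {"x": 0.19,"y": -0.04,"z": 0.25,"rx": 0,"ry": 0,"rz": 0},
  {"x": 0.38,"y": -0.08,"z": 0.5,"rx": 0,"ry": 0,"rz": 0},
  {"x": 0.57,"y": -0.13,"z": 0.75,"rx": 0,"ry": 0,"rz": 0},
])

```text
t: 33.0
position: [0.6335, -0.1873, 0.252]
eef_rot: [[0.019, 0.999, 0.033], [0.498, -0.038, 0.866], [0.867, -0.0, -0.499]]
contact_force: [-0.2, 0.4, -1.0]
grip_width: 0.753
gripper_force: 65.7
```

Request:
jog_arm([
  {"x": 0.19,"y": -0.04,"z": 0.25,"rx": 0,"ry": 0,"rz": 0},
  {"x": 0.38,"y": -0.08,"z": 0.5,"rx": 0,"ry": 0,"rz": 0},
  {"x": 0.57,"y": -0.13,"z": 0.75,"rx": 0,"ry": 0,"rz": 0},
])

```text
t: 33.38
position: [0.6241, -0.0932, 0.2641]
eef_rot: [[0.019, 0.999, 0.033], [0.498, -0.038, 0.866], [0.867, 0.0, -0.499]]
contact_force: [-0.1, -0.5, -0.6]
grip_width: 0.749
gripper_force: 65.7
```

Request:
jog_arm([
  {"x": 0.19,"y": -0.04,"z": 0.25,"rx": 0,"ry": 0,"rz": 0},
  {"x": 0.38,"y": -0.08,"z": 0.5,"rx": 0,"ry": 0,"rz": 0},
  {"x": 0.57,"y": -0.12,"z": 0.73,"rx": 0,"ry": 0,"rz": 0},
  {"x": 0.57,"y": -0.12,"z": 0.73,"rx": 0,"ry": 0,"rz": 0},
  {"x": 0.57,"y": -0.12,"z": 0.73,"rx": 0,"ry": 0,"rz": 0},
])

```text
t: 34.0
position: [0.6158, -0.0025, 0.2768]
eef_rot: [[0.018, 0.999, 0.033], [0.498, -0.038, 0.866], [0.867, 0.0, -0.499]]
contact_force: [0.0, 0.4, -1.5]
grip_width: 0.753
gripper_force: 65.7
```

```bash
python3 -c "
from h import *
s=state();print(np.array(s['position'])+.155*np.array(s['eef_rot'])[:,2]);snap('scene','pics/s3.png',crop=(130,80,450,320),scale=2)"
```

```text
{'t': 34.0, 'position': [0.616, -0.003, 0.277], 'eef_rot': [[0.018, 0.999, 0.033], [0.498, -0.038, 0.866], [0.867, 0.0, -0.499]], 'joint_pos': [-22.754, 30.167, 91.501, 54.237, 89.856, -37.201], 'grip_width': 0.753, 'gripper_force': 65.675, 'contact_force': [0.002, 0.403, -1.495]}
[0.62092929 0.1317279  0.19950558]
```

View pics/s3.png

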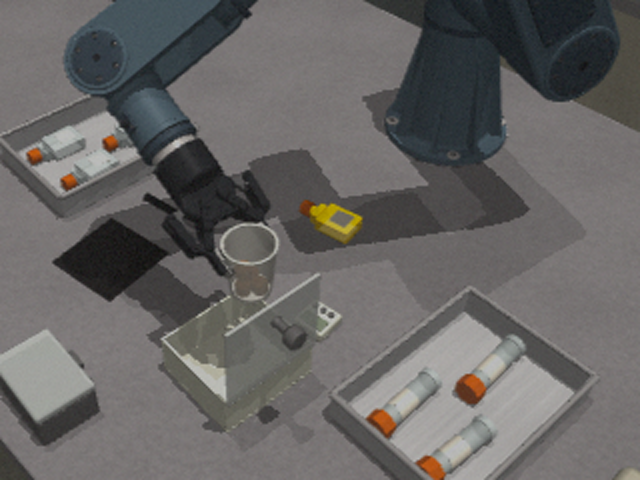

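The beaker hangs upright over the open box, with the lid standing clear behind it. I'm tipping now.

Request:
jog_arm([
  {"x": 0.002,"y": 0.102,"z": 0.003,"rx": 0.0104,"ry": -0.0008,"rz": 0.018},
  {"x": -0.008,"y": 0.202,"z": 0.013,"rx": 0.0208,"ry": -0.0016,"rz": 0.0361},
  {"x": -0.029,"y": 0.3,"z": 0.029,"rx": 0.0311,"ry": -0.0024,"rz": 0.0541},
  {"x": -0.06,"y": 0.394,"z": 0.052,"rx": 0.0415,"ry": -0.0032,"rz": 0.0721},
  {"x": -0.103,"y": 0.482,"z": 0.08,"rx": 0.0519,"ry": -0.004,"rz": 0.0902},
  {"x": -0.155,"y": 0.563,"z": 0.113,"rx": 0.0623,"ry": -0.0048,"rz": 0.1083},
  {"x": -0.216,"y": 0.635,"z": 0.152,"rx": 0.0726,"ry": -0.0055,"rz": 0.1263},
  {"x": -0.284,"y": 0.697,"z": 0.194,"rx": 0.083,"ry": -0.0063,"rz": 0.1443},
  {"x": -0.284,"y": 0.697,"z": 0.194,"rx": 0.083,"ry": -0.0063,"rz": 0.1443},
])

```text
t: 35.17
position: [0.6856, -0.0032, 0.2405]
eef_rot: [[0.761, 0.499, -0.415], [0.497, -0.038, 0.867], [0.417, -0.866, -0.277]]
contact_force: [-0.1, 0.4, -1.3]
grip_width: 0.747
gripper_force: 65.7
```

Request:
jog_arm([
  {"x": 0.002,"y": 0.102,"z": 0.003,"rx": 0.0104,"ry": -0.0008,"rz": 0.018},
  {"x": -0.008,"y": 0.202,"z": 0.013,"rx": 0.0208,"ry": -0.0016,"rz": 0.0361},
  {"x": -0.029,"y": 0.3,"z": 0.029,"rx": 0.0311,"ry": -0.0024,"rz": 0.0541},
  {"x": -0.06,"y": 0.394,"z": 0.052,"rx": 0.0415,"ry": -0.0032,"rz": 0.0721},
  {"x": -0.103,"y": 0.482,"z": 0.08,"rx": 0.0519,"ry": -0.004,"rz": 0.0902},
  {"x": -0.155,"y": 0.563,"z": 0.113,"rx": 0.0623,"ry": -0.0048,"rz": 0.1083},
  {"x": -0.216,"y": 0.635,"z": 0.152,"rx": 0.0726,"ry": -0.0055,"rz": 0.1263},
  {"x": -0.284,"y": 0.697,"z": 0.194,"rx": 0.083,"ry": -0.0063,"rz": 0.1443},
  {"x": -0.284,"y": 0.697,"z": 0.194,"rx": 0.083,"ry": -0.0063,"rz": 0.1443},
  {"x": -0.284,"y": 0.697,"z": 0.194,"rx": 0.083,"ry": -0.0063,"rz": 0.1443},
  {"x": -0.284,"y": 0.697,"z": 0.194,"rx": 0.083,"ry": -0.0063,"rz": 0.1443},
  {"x": -0.284,"y": 0.697,"z": 0.194,"rx": 0.083,"ry": -0.0063,"rz": 0.1443},
])

```text
t: 36.67
position: [0.691, -0.0021, 0.1655]
eef_rot: [[0.743, -0.497, -0.449], [0.498, -0.038, 0.866], [-0.447, -0.867, 0.22]]
contact_force: [0.2, -0.8, -0.5]
grip_width: 0.753
gripper_force: 65.8
```

```bash
python3 -c "
from h import *
s=state();print(np.array(s['position'])+.155*np.array(s['eef_rot'])[:,2]);snap('scene','pics/s4.png',crop=(150,80,410,320),scale=2.4)
snap('top','pics/t4.png')
a=cv2.resize(cv2.imread('pics/s4.png')[200:,:],None,fx=.8,fy=.8);b=cv2.imread('pics/t4.png')[95:200,150:370];b=cv2.resize(b,None,fx=2.27,fy=2.27,interpolation=2)
w=max(a.shape[1],b.shape[1]);pad=lambda i:cv2.copyMakeBorder(i,0,0,0,w-i.shape[1],0);cv2.imwrite('pics/c4.png',np.vstack([pad(a),pad(b)]))"
```

```text
{'t': 36.675, 'position': [0.691, -0.002, 0.166], 'eef_rot': [[0.743, -0.497, -0.449], [0.498, -0.038, 0.866], [-0.447, -0.867, 0.22]], 'joint_pos': [-18.448, 63.858, 62.348, 70.827, 133.986, 78.656], 'grip_width': 0.753, 'gripper_force': 65.79, 'contact_force': [0.206, -0.77, -0.468]}
[0.62143685 0.13215783 0.19954279]
```

View pics/c4.png

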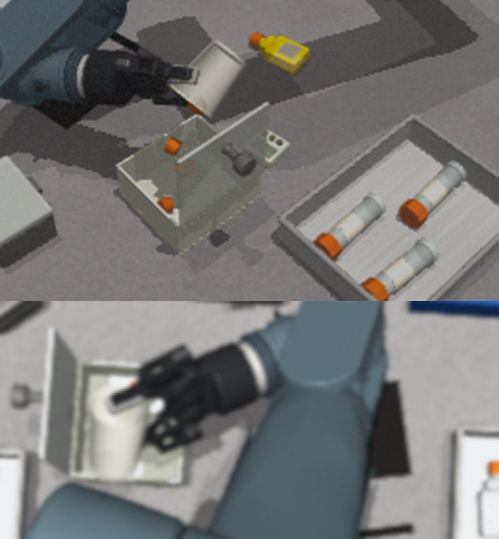

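Caps are dropping into the box, and an orange one still shows at the beaker's mouth. I'm tipping 15° further with a small shake, then holding.

Request:
jog_arm([
  {"x": 0.002,"y": 0.102,"z": 0.003,"rx": 0.0104,"ry": -0.0008,"rz": 0.018},
  {"x": -0.008,"y": 0.202,"z": 0.013,"rx": 0.0208,"ry": -0.0016,"rz": 0.0361},
  {"x": -0.008,"y": 0.202,"z": 0.013,"rx": 0.0208,"ry": -0.0016,"rz": 0.0361},
  {"x": 0.002,"y": 0.102,"z": 0.003,"rx": 0.0104,"ry": -0.0008,"rz": 0.018},
  {"x": -0.008,"y": 0.202,"z": 0.013,"rx": 0.0208,"ry": -0.0016,"rz": 0.0361},
  {"x": 0.002,"y": 0.102,"z": 0.003,"rx": 0.0104,"ry": -0.0008,"rz": 0.018},
  {"x": -0.008,"y": 0.202,"z": 0.013,"rx": 0.0208,"ry": -0.0016,"rz": 0.0361},
  {"x": -0.008,"y": 0.202,"z": 0.013,"rx": 0.0208,"ry": -0.0016,"rz": 0.0361},
  {"x": -0.008,"y": 0.202,"z": 0.013,"rx": 0.0208,"ry": -0.0016,"rz": 0.0361},
  {"x": -0.008,"y": 0.202,"z": 0.013,"rx": 0.0208,"ry": -0.0016,"rz": 0.0361},
  {"x": -0.008,"y": 0.202,"z": 0.013,"rx": 0.0208,"ry": -0.0016,"rz": 0.0361},
  {"x": -0.008,"y": 0.202,"z": 0.013,"rx": 0.0208,"ry": -0.0016,"rz": 0.0361},
])

```text
t: 38.28
position: [0.6795, -0.002, 0.148]
eef_rot: [[0.6, -0.706, -0.376], [0.499, -0.037, 0.866], [-0.625, -0.708, 0.329]]
contact_force: [0.4, -0.1, -1.2]
grip_width: 0.75
gripper_force: 65.8
```

```bash
python3 -c "
from h import *
s=state();snap('scene','pics/s5.png',crop=(190,140,330,270),scale=4.4)"
```

```text
{'t': 38.275, 'position': [0.68, -0.002, 0.148], 'eef_rot': [[0.6, -0.706, -0.376], [0.499, -0.037, 0.866], [-0.625, -0.708, 0.329]], 'joint_pos': [-18.983, 65.213, 64.93, 77.12, 134.407, 93.567], 'grip_width': 0.75, 'gripper_force': 65.81, 'contact_force': [0.357, -0.103, -1.242]}
```

View pics/s5.png

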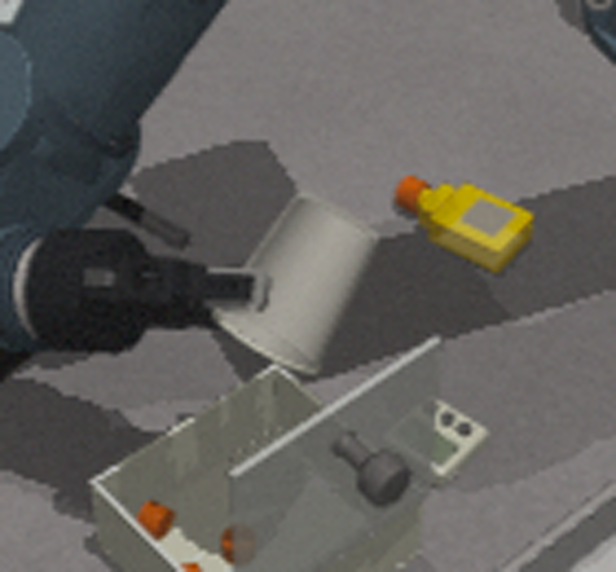

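The box holds caps and none show at the beaker's mouth. I'm tipping back upright and checking by colour count.

Request:
jog_arm([
  {"x": -0.013,"y": -0.101,"z": 0.003,"rx": -0.0104,"ry": 0.0008,"rz": -0.018},
  {"x": -0.038,"y": -0.199,"z": 0.013,"rx": -0.0208,"ry": 0.0016,"rz": -0.0361},
  {"x": -0.074,"y": -0.293,"z": 0.029,"rx": -0.0311,"ry": 0.0024,"rz": -0.0541},
  {"x": -0.119,"y": -0.381,"z": 0.052,"rx": -0.0415,"ry": 0.0032,"rz": -0.0721},
  {"x": -0.175,"y": -0.461,"z": 0.08,"rx": -0.0519,"ry": 0.004,"rz": -0.0902},
  {"x": -0.238,"y": -0.533,"z": 0.113,"rx": -0.0623,"ry": 0.0048,"rz": -0.1083},
  {"x": -0.309,"y": -0.595,"z": 0.152,"rx": -0.0726,"ry": 0.0055,"rz": -0.1263},
  {"x": -0.387,"y": -0.646,"z": 0.194,"rx": -0.083,"ry": 0.0063,"rz": -0.1443},
  {"x": -0.469,"y": -0.685,"z": 0.239,"rx": -0.0934,"ry": 0.0071,"rz": -0.1624},
  {"x": -0.469,"y": -0.685,"z": 0.239,"rx": -0.0934,"ry": 0.0071,"rz": -0.1624},
])

```text
t: 39.58
position: [0.6909, -0.0023, 0.2351]
eef_rot: [[0.807, 0.384, -0.448], [0.498, -0.038, 0.866], [0.316, -0.922, -0.222]]
contact_force: [-0.2, 0.2, -0.0]
grip_width: 0.752
gripper_force: 65.8
```

Request:
jog_arm([
  {"x": -0.013,"y": -0.101,"z": 0.003,"rx": -0.0104,"ry": 0.0008,"rz": -0.018},
  {"x": -0.038,"y": -0.199,"z": 0.013,"rx": -0.0208,"ry": 0.0016,"rz": -0.0361},
  {"x": -0.074,"y": -0.293,"z": 0.029,"rx": -0.0311,"ry": 0.0024,"rz": -0.0541},
  {"x": -0.119,"y": -0.381,"z": 0.052,"rx": -0.0415,"ry": 0.0032,"rz": -0.0721},
  {"x": -0.175,"y": -0.461,"z": 0.08,"rx": -0.0519,"ry": 0.004,"rz": -0.0902},
  {"x": -0.238,"y": -0.533,"z": 0.113,"rx": -0.0623,"ry": 0.0048,"rz": -0.1083},
  {"x": -0.309,"y": -0.595,"z": 0.152,"rx": -0.0726,"ry": 0.0055,"rz": -0.1263},
  {"x": -0.387,"y": -0.646,"z": 0.194,"rx": -0.083,"ry": 0.0063,"rz": -0.1443},
  {"x": -0.469,"y": -0.685,"z": 0.239,"rx": -0.0934,"ry": 0.0071,"rz": -0.1624},
  {"x": -0.469,"y": -0.685,"z": 0.239,"rx": -0.0934,"ry": 0.0071,"rz": -0.1624},
])

```text
t: 40.83
position: [0.6152, -0.0022, 0.2762]
eef_rot: [[0.023, 0.999, 0.032], [0.496, -0.039, 0.867], [0.868, -0.004, -0.497]]
contact_force: [0.4, 0.1, -0.7]
grip_width: 0.756
gripper_force: 65.8
```

```bash
python3 -c "
from h import *
s=state();print(np.array(s['position'])+.155*np.array(s['eef_rot'])[:,2])
s,c=snap('wrist','pics/w6.png')
h=cv2.cvtColor(c['color'],cv2.COLOR_BGR2HSV);m=cv2.inRange(h,(4,130,60),(18,255,255));n,_,st,ce=cv2.connectedComponentsWithStats(m)
print([(np.round(ce[i]).tolist(),int(st[i,4])) for i in range(1,n) if st[i,4]>8]); oranges()"
```

```text
{'t': 40.825, 'position': [0.615, -0.002, 0.276], 'eef_rot': [[0.023, 0.999, 0.032], [0.496, -0.039, 0.867], [0.868, -0.004, -0.497]], 'joint_pos': [-22.754, 30.202, 91.581, 54.303, 89.931, -37.034], 'grip_width': 0.756, 'gripper_force': 65.815, 'contact_force': [0.415, 0.106, -0.694]}
[0.62013556 0.13228083 0.19921118]
[([355.0, 30.0], 351), ([137.0, 174.0], 471), ([336.0, 306.0], 11)]
orange [112.2 167.3] 53 [598. 432.]
orange [402.  166.6] 28 [ 608. -436.]
orange [368.4 167.8] 25 [ 604. -336.]
orange [140.4 170.2] 49 [590. 346.]
orange [382.  206.5] 28 [ 488. -375.]
orange [123.3 213.6] 53 [459. 392.]
```

View pics/w6.png

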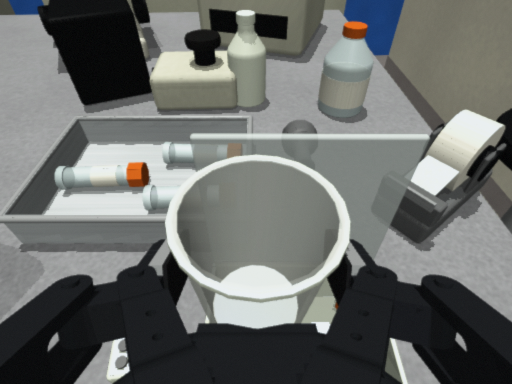

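The beaker is empty: only its white floor shows at about (257,295). I'm carrying it back to the mat.

Request:
jog_arm([
  {"x": -0.28,"y": 0.06,"z": -0.37,"rx": 0,"ry": 0,"rz": 0},
  {"x": -0.57,"y": 0.12,"z": -0.73,"rx": 0,"ry": 0,"rz": 0},
])

```text
t: 41.18
position: [0.6251, -0.0949, 0.2635]
eef_rot: [[0.02, 0.999, 0.031], [0.497, -0.037, 0.867], [0.867, -0.002, -0.498]]
contact_force: [1.6, -0.1, -1.1]
grip_width: 0.755
gripper_force: 65.9
```

Request:
jog_arm([
  {"x": -0.28,"y": 0.06,"z": -0.37,"rx": 0,"ry": 0,"rz": 0},
  {"x": -0.57,"y": 0.13,"z": -0.75,"rx": 0,"ry": 0,"rz": 0},
])

```text
t: 41.42
position: [0.6344, -0.1897, 0.251]
eef_rot: [[0.021, 0.999, 0.032], [0.497, -0.038, 0.867], [0.867, -0.003, -0.497]]
contact_force: [0.6, -0.5, -0.3]
grip_width: 0.751
gripper_force: 65.9
```

Request:
jog_arm([
  {"x": -0.28,"y": 0.06,"z": -0.37,"rx": 0,"ry": 0,"rz": 0},
  {"x": -0.57,"y": 0.13,"z": -0.75,"rx": 0,"ry": 0,"rz": 0},
  {"x": -0.57,"y": 0.13,"z": -0.75,"rx": 0,"ry": 0,"rz": 0},
])

```text
t: 41.8
position: [0.6432, -0.2859, 0.2381]
eef_rot: [[0.023, 0.999, 0.036], [0.497, -0.042, 0.866], [0.867, -0.002, -0.498]]
contact_force: [0.3, 0.8, -1.1]
grip_width: 0.752
gripper_force: 65.9
```

Request:
jog_arm([
  {"x": -0.4,"y": 0,"z": 0.23,"rx": 0,"ry": 0,"rz": 0},
  {"x": -0.7,"y": 0,"z": 0.4,"rx": 0,"ry": 0,"rz": 0},
  {"x": -0.8,"y": 0,"z": 0.46,"rx": 0,"ry": 0,"rz": 0},
  {"x": -0.84,"y": 0,"z": 0.485,"rx": 0,"ry": 0,"rz": 0},
  {"x": -0.84,"y": 0,"z": 0.485,"rx": 0,"ry": 0,"rz": 0},
  {"x": -0.84,"y": 0,"z": 0.485,"rx": 0,"ry": 0,"rz": 0},
])

```text
t: 42.55
position: [0.644, -0.2821, 0.1442]
eef_rot: [[0.017, 0.999, 0.034], [0.499, -0.038, 0.866], [0.867, 0.003, -0.499]]
contact_force: [0.3, -0.6, -0.7]
grip_width: 0.75
gripper_force: 65.9
```

```bash
python3 -c "
from h import *
s=state();print(np.array(s['position'])+.155*np.array(s['eef_rot'])[:,2])"
```

```text
{'t': 42.55, 'position': [0.644, -0.282, 0.144], 'eef_rot': [[0.017, 0.999, 0.034], [0.499, -0.038, 0.866], [0.867, 0.003, -0.499]], 'joint_pos': [-41.498, 55.161, 67.101, 43.191, 101.384, -48.262], 'grip_width': 0.75, 'gripper_force': 65.897, 'contact_force': [0.27, -0.611, -0.681]}
[ 0.64926836 -0.14790483  0.0668363 ]
```

Request:
jog_arm([
  {"x": -0.02,"y": 0,"z": 0.01,"rx": 0,"ry": 0,"rz": 0},
  {"x": -0.035,"y": 0,"z": 0.02,"rx": 0,"ry": 0,"rz": 0},
  {"x": -0.035,"y": 0,"z": 0.02,"rx": 0,"ry": 0,"rz": 0},
  {"x": -0.035,"y": 0,"z": 0.02,"rx": 0,"ry": 0,"rz": 0},
])

```text
t: 43.05
position: [0.6436, -0.2823, 0.14]
eef_rot: [[0.017, 0.999, 0.034], [0.497, -0.037, 0.867], [0.868, 0.002, -0.497]]
contact_force: [-1.8, -0.2, 5.7]
grip_width: 0.749
gripper_force: 65.9
```

Request:
jog_arm([
  {"x": 0,"y": 0,"z": 0,"rx": 0,"ry": 0,"rz": 0},
  {"x": 0,"y": 0,"z": 0,"rx": 0,"ry": 0,"rz": 0},
  {"x": 0,"y": 0,"z": 0,"rx": 0,"ry": 0,"rz": 0},
  {"x": 0,"y": 0,"z": 0,"rx": 0,"ry": 0,"rz": 0},
  {"x": 0,"y": 0,"z": -0.15,"rx": 0,"ry": 0,"rz": 0},
  {"x": 0,"y": 0,"z": -0.4,"rx": 0,"ry": 0,"rz": 0},
  {"x": 0,"y": 0,"z": -0.75,"rx": 0,"ry": 0,"rz": 0},
  {"x": 0,"y": 0,"z": -1.0,"rx": 0,"ry": 0,"rz": 0},
  {"x": 0,"y": 0,"z": -1.0,"rx": 0,"ry": 0,"rz": 0},
], fingers=1)

```text
t: 44.18
position: [0.6398, -0.3722, 0.1908]
eef_rot: [[0.017, 0.999, 0.038], [0.501, -0.041, 0.865], [0.865, 0.004, -0.501]]
contact_force: [-0.4, -0.4, -0.1]
grip_width: 0.998
gripper_force: 0.0
```

```bash
python3 -c "
from h import *
s=state();s,c=snap('wrist','pics/w7.png')
a=c['color'];s2,c2=snap('top','pics/t7.png');s3,c3=snap('scene','pics/s7.png')
r=lambda i,w,h:cv2.resize(i,(w,h),interpolation=cv2.INTER_CUBIC)
cv2.imwrite('pics/m7.png',np.vstack([np.hstack([r(a,400,300),r(c2['color'][100:280,170:410],400,300)]),np.hstack([r(c3['color'][150:310,130:343],400,300),r(c3['color'][60:220,100:313],400,300)])]))"
```

```text
{'t': 44.175, 'position': [0.64, -0.372, 0.191], 'eef_rot': [[0.017, 0.999, 0.038], [0.501, -0.041, 0.865], [0.865, 0.004, -0.501]], 'joint_pos': [-46.534, 56.499, 58.053, 41.403, 109.824, -46.252], 'grip_width': 0.998, 'gripper_force': 0.0, 'contact_force': [-0.373, -0.363, -0.141]}
```

View pics/m7.png

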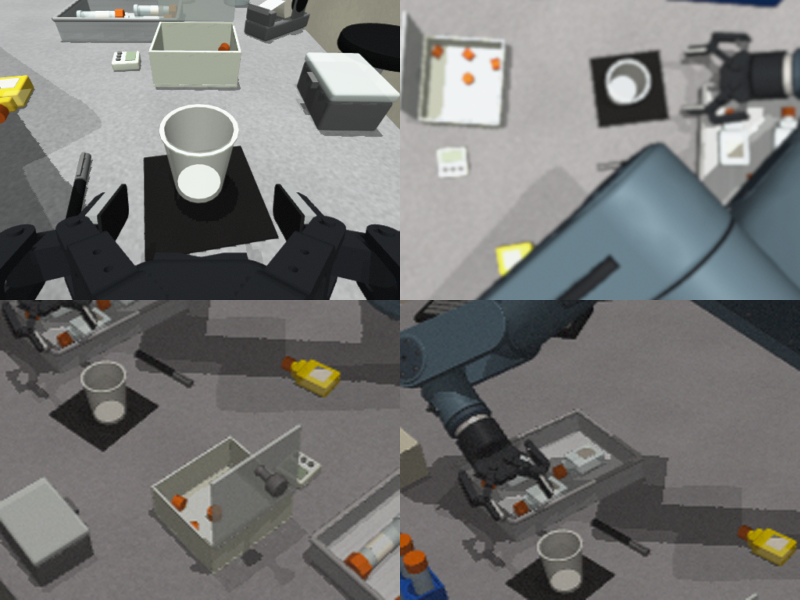

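The beaker stands upright and empty on the mat, four caps lie inside the box, and nothing is spilled. Next I go back to the knob to shut the lid.

Request:
jog_arm([
  {"x": 0.43,"y": 0,"z": -0.25,"rx": 0,"ry": 0,"rz": 0},
  {"x": 0.87,"y": 0,"z": -0.5,"rx": 0,"ry": 0,"rz": 0},
], fingers=0.5)

```text
t: 44.58
position: [0.64, -0.3671, 0.2875]
eef_rot: [[0.02, 0.999, 0.03], [0.495, -0.037, 0.868], [0.869, -0.003, -0.495]]
contact_force: [0.6, -0.8, 0.2]
grip_width: 0.749
gripper_force: 0.0
```

Request:
jog_arm([
  {"x": 0.42,"y": -0.01,"z": 0.37,"rx": 0,"ry": 0,"rz": 0},
  {"x": 0.84,"y": -0.02,"z": 0.75,"rx": 0,"ry": 0,"rz": 0},
])

```text
t: 44.82
position: [0.6418, -0.2599, 0.3243]
eef_rot: [[0.019, 0.999, 0.033], [0.497, -0.038, 0.867], [0.867, 0.0, -0.498]]
contact_force: [0.5, 0.6, -0.7]
grip_width: 0.751
gripper_force: 0.0
```

Request:
jog_arm([
  {"x": 0.42,"y": -0.01,"z": 0.37,"rx": 0,"ry": 0,"rz": 0},
  {"x": 0.84,"y": -0.02,"z": 0.75,"rx": 0,"ry": 0,"rz": 0},
])

```text
t: 45.08
position: [0.6437, -0.1519, 0.3594]
eef_rot: [[0.019, 0.999, 0.031], [0.497, -0.037, 0.867], [0.868, -0.001, -0.497]]
contact_force: [0.5, 0.1, 0.4]
grip_width: 0.75
gripper_force: 0.0
```

Request:
jog_arm([
  {"x": 0.42,"y": -0.01,"z": 0.37,"rx": 0,"ry": 0,"rz": 0},
  {"x": 0.84,"y": -0.02,"z": 0.75,"rx": 0,"ry": 0,"rz": 0},
])

```text
t: 45.32
position: [0.6455, -0.045, 0.3949]
eef_rot: [[0.019, 0.999, 0.031], [0.497, -0.036, 0.867], [0.868, -0.001, -0.497]]
contact_force: [-0.2, 0.8, 0.0]
grip_width: 0.749
gripper_force: 0.0
```

Request:
jog_arm([
  {"x": 0.42,"y": -0.01,"z": 0.37,"rx": 0,"ry": -0.025,"rz": 0},
  {"x": 0.84,"y": -0.02,"z": 0.75,"rx": 0,"ry": -0.05,"rz": 0},
  {"x": 0.84,"y": -0.02,"z": 0.75,"rx": 0,"ry": -0.075,"rz": 0},
  {"x": 0.84,"y": -0.02,"z": 0.75,"rx": 0,"ry": -0.1,"rz": 0},
  {"x": 0.84,"y": -0.02,"z": 0.75,"rx": 0,"ry": -0.125,"rz": 0},
  {"x": 0.84,"y": -0.02,"z": 0.75,"rx": 0,"ry": -0.15,"rz": 0},
  {"x": 0.84,"y": -0.02,"z": 0.75,"rx": 0,"ry": -0.167,"rz": 0},
  {"x": 0.84,"y": -0.02,"z": 0.75,"rx": 0,"ry": -0.167,"rz": 0},
])

```text
t: 46.32
position: [0.6475, 0.0607, 0.4298]
eef_rot: [[0.035, 0.999, -0.001], [0.999, -0.035, 0.001], [0.001, -0.001, -1.0]]
contact_force: [-0.1, 0.0, 0.1]
grip_width: 0.748
gripper_force: 0.0
```

```bash
python3 -c "
from h import *
s=state();s2,c2=snap('top','pics/t8.png')
im=c2['color'].astype(int);
# knob: darkest-gray blob left of box
P=lambda p:(lambda q:q[:2]/q[2]*(192/np.tan(np.radians(c2['fov_y'])/2))+[c2['cx'],c2['cy']])((np.array(c2['world_to_cam'])@np.r_[p,1])[:3])
for th in (80,85,90,95):
    a=np.radians(th+20.4);print(th,np.round(P([.657,.213-.1174*np.cos(a),.065+.1174*np.sin(a)]),1))
g=c2['color'].mean(2);print(g[130:165,150:182:2].astype(int))"
```

```text
{'t': 46.325, 'position': [0.648, 0.061, 0.43], 'eef_rot': [[0.035, 0.999, -0.001], [0.999, -0.035, 0.001], [0.001, -0.001, -1.0]], 'joint_pos': [-5.096, 18.79, 78.832, 0.075, 82.446, -3.105], 'grip_width': 0.748, 'gripper_force': 0.0, 'contact_force': [-0.051, 0.018, 0.096]}
80 [165.3 136.3]
85 [161.7 136.5]
90 [158.3 136.7]
95 [155.1 137. ]
[[172 174 173 166 165 166 164 140 135 135 136 136 118  61  46  47]
 [172 175 170 149 146 149 149 138 136 136 135 136 116  58  46  46]
 [174 174 166 128 119 117 124 134 135 136 135 134 112  57  47  47]
 [176 175 162 124 114 102 102 131 135 135 136 135 107  53  47  47]
 [177 176 160 132 126 107  98 131 135 136 136 134 101  50  46  47]
 [177 177 160 141 140 113 106 133 136 136 135 134  97  51  47  47]
 [175 176 158 145 149 116 112 134 136 136 135 134  94  47  47  47]
 [175 175 155 141 149 116 114 135 136 136 136 133  90  48  46  47]
 [175 174 152 130 136 111 114 135 136 136 136 131  86  47  47  47]
 [175 174 150 116 115  99 113 136 135 135 136 130  81  46  46  47]
 [175 173 150 107  97  88 114 135 136 136 137 127  76  47  46  46]
 [175 173 156 114 
[... 890 characters left out ...]
 138 127  73  46  47  46  46]
 [173 171 172 173 166 141 137 137 137 138 124  67  47  47  47  47]
 [172 171 171 174 164 140 137 137 138 137 122  63  46  46  47  46]
 [168 168 170 172 161 138 138 137 137 137 120  62  47  46  48  47]
 [163 165 170 172 156 136 137 137 138 137 117  59  47  47  46  47]
 [164 169 176 175 155 136 136 137 138 138 113  56  46  46  47  47]
 [181 187 192 191 162 136 138 138 137 136 107  54  47  47  46  46]
 [183 196 201 197 169 138 137 137 137 136 102  51  45  47  47  47]
 [153 168 173 165 154 138 138 137 137 136  98  49  47  47  46  47]
 [138 144 140 133 137 137 137 138 137 134  93  49  47  47  47  47]
 [186 186 179 174 147 136 137 138 138 134  91  58  59  60  58  55]]
```

The top image shows the knob at (158,137), which matches a lid angle of 90°. I'm moving above it and down.

Request:
jog_arm([
  {"x": 0.49,"y": 0.01,"z": 0,"rx": 0,"ry": 0,"rz": 0},
  {"x": 0.97,"y": 0.02,"z": 0,"rx": 0,"ry": 0,"rz": 0},
])

```text
t: 46.62
position: [0.6537, 0.1562, 0.4301]
eef_rot: [[0.039, 0.999, -0.001], [0.999, -0.039, 0.003], [0.003, -0.001, -1.0]]
contact_force: [0.3, 0.4, 0.5]
grip_width: 0.752
gripper_force: 0.0
```

Request:
jog_arm([
  {"x": 0.49,"y": 0.01,"z": 0,"rx": 0,"ry": 0,"rz": 0},
  {"x": 0.96,"y": 0.02,"z": 0,"rx": 0,"ry": 0,"rz": 0},
  {"x": 0.96,"y": 0.02,"z": 0,"rx": 0,"ry": 0,"rz": 0},
  {"x": 0.96,"y": 0.02,"z": 0,"rx": 0,"ry": 0,"rz": 0},
])

```text
t: 47.12
position: [0.6593, 0.2513, 0.43]
eef_rot: [[0.037, 0.999, -0.001], [0.999, -0.037, 0.001], [0.001, -0.001, -1.0]]
contact_force: [-0.1, 0.1, 0.2]
grip_width: 0.751
gripper_force: 0.0
```

Request:
jog_arm([
  {"x": 0,"y": 0,"z": 0.4,"rx": 0,"ry": 0,"rz": 0},
  {"x": 0,"y": 0,"z": 0.7,"rx": 0,"ry": 0,"rz": 0},
  {"x": 0,"y": 0,"z": 0.9,"rx": 0,"ry": 0,"rz": 0},
  {"x": 0,"y": 0,"z": 0.99,"rx": 0,"ry": 0,"rz": 0},
  {"x": 0,"y": 0,"z": 0.99,"rx": 0,"ry": 0,"rz": 0},
])

```text
t: 47.75
position: [0.6596, 0.2512, 0.3317]
eef_rot: [[0.038, 0.999, 0.0], [0.999, -0.038, 0.0], [0.0, 0.0, -1.0]]
contact_force: [1.1, 0.4, 0.6]
grip_width: 0.748
gripper_force: 0.0
```

Request:
jog_arm([
  {"x": 0,"y": 0,"z": 0,"rx": 0,"ry": 0,"rz": 0},
  {"x": 0,"y": 0,"z": 0,"rx": 0,"ry": 0,"rz": 0},
  {"x": 0,"y": 0,"z": 0,"rx": 0,"ry": 0,"rz": 0},
  {"x": 0,"y": 0,"z": 0,"rx": 0,"ry": 0,"rz": 0},
  {"x": 0,"y": 0,"z": 0,"rx": 0,"ry": 0,"rz": 0},
], fingers=-1)

```text
t: 48.38
position: [0.6583, 0.2529, 0.3333]
eef_rot: [[0.037, 0.999, -0.002], [0.999, -0.037, 0.002], [0.002, -0.002, -1.0]]
contact_force: [-9.5, 2.9, 7.0]
grip_width: 0.302
gripper_force: 58.7
```

Request:
jog_arm([
  {"x": -0.097,"y": 0,"z": -0.032,"rx": 0,"ry": 0,"rz": 0},
  {"x": -0.197,"y": 0,"z": -0.055,"rx": 0,"ry": 0,"rz": 0},
  {"x": -0.299,"y": 0,"z": -0.069,"rx": 0,"ry": 0,"rz": 0},
  {"x": -0.401,"y": 0,"z": -0.074,"rx": 0,"ry": 0,"rz": 0},
  {"x": -0.503,"y": 0,"z": -0.07,"rx": 0,"ry": 0,"rz": 0},
  {"x": -0.605,"y": 0,"z": -0.058,"rx": 0,"ry": 0,"rz": 0},
  {"x": -0.705,"y": 0,"z": -0.036,"rx": 0,"ry": 0,"rz": 0},
  {"x": -0.803,"y": 0,"z": -0.006,"rx": 0,"ry": 0,"rz": 0},
  {"x": -0.898,"y": 0,"z": 0.033,"rx": 0,"ry": 0,"rz": 0},
  {"x": -0.989,"y": 0,"z": 0.079,"rx": 0,"ry": 0,"rz": 0},
])

```text
t: 49.62
position: [0.6541, 0.1531, 0.3255]
eef_rot: [[0.037, 0.999, -0.004], [0.999, -0.037, 0.0], [0.0, -0.004, -1.0]]
contact_force: [-13.8, -1.3, 10.8]
grip_width: 0.299
gripper_force: 61.5
```

Request:
jog_arm([
  {"x": -0.087,"y": 0,"z": 0.055,"rx": 0,"ry": 0,"rz": 0},
  {"x": -0.168,"y": 0,"z": 0.116,"rx": 0,"ry": 0,"rz": 0},
  {"x": -0.244,"y": 0,"z": 0.185,"rx": 0,"ry": 0,"rz": 0},
  {"x": -0.314,"y": 0,"z": 0.26,"rx": 0,"ry": 0,"rz": 0},
  {"x": -0.377,"y": 0,"z": 0.341,"rx": 0,"ry": 0,"rz": 0},
  {"x": -0.433,"y": 0,"z": 0.427,"rx": 0,"ry": 0,"rz": 0},
  {"x": -0.481,"y": 0,"z": 0.517,"rx": 0,"ry": 0,"rz": 0},
  {"x": -0.52,"y": 0,"z": 0.611,"rx": 0,"ry": 0,"rz": 0},
  {"x": -0.52,"y": 0,"z": 0.611,"rx": 0,"ry": 0,"rz": 0},
  {"x": -0.52,"y": 0,"z": 0.611,"rx": 0,"ry": 0,"rz": 0},
])

```text
t: 50.88
position: [0.6519, 0.1002, 0.2623]
eef_rot: [[0.037, 0.999, -0.007], [0.999, -0.037, -0.001], [-0.002, -0.007, -1.0]]
contact_force: [-12.3, -5.1, 5.1]
grip_width: 0.3
gripper_force: 62.6
```

Request:
jog_arm([
  {"x": 0.01,"y": 0,"z": 0.03,"rx": 0,"ry": 0,"rz": 0},
  {"x": 0.01,"y": 0,"z": 0.05,"rx": 0,"ry": 0,"rz": 0},
  {"x": 0.01,"y": 0,"z": 0.05,"rx": 0,"ry": 0,"rz": 0},
  {"x": 0.01,"y": 0,"z": 0.05,"rx": 0,"ry": 0,"rz": 0},
])

```text
t: 51.38
position: [0.6521, 0.1005, 0.2617]
eef_rot: [[0.037, 0.999, -0.007], [0.999, -0.037, -0.004], [-0.004, -0.006, -1.0]]
contact_force: [-26.2, -10.4, 31.3]
grip_width: 0.293
gripper_force: 65.3
```

Pushing 5 mm further only raised the force, so the lid is at its stop. I'm relaxing, releasing and lifting off.

Request:
jog_arm([
  {"x": 0,"y": 0,"z": -0.05,"rx": 0,"ry": 0,"rz": 0},
  {"x": 0,"y": 0,"z": -0.05,"rx": 0,"ry": 0,"rz": 0},
])

```text
t: 51.62
position: [0.6519, 0.1007, 0.2629]
eef_rot: [[0.037, 0.999, -0.007], [0.999, -0.037, -0.003], [-0.003, -0.007, -1.0]]
contact_force: [-13.4, -8.8, 6.0]
grip_width: 0.299
gripper_force: 62.7
```

Request:
jog_arm([
  {"x": 0,"y": 0,"z": 0,"rx": 0,"ry": 0,"rz": 0},
  {"x": 0,"y": 0,"z": 0,"rx": 0,"ry": 0,"rz": 0},
  {"x": 0,"y": 0,"z": 0,"rx": 0,"ry": 0,"rz": 0},
  {"x": 0,"y": 0,"z": 0,"rx": 0,"ry": 0,"rz": 0},
  {"x": 0,"y": 0,"z": -0.3,"rx": 0,"ry": 0,"rz": 0},
  {"x": 0,"y": 0,"z": -0.7,"rx": 0,"ry": 0,"rz": 0},
  {"x": 0,"y": 0,"z": -1.0,"rx": 0,"ry": 0,"rz": 0},
  {"x": 0,"y": 0,"z": -1.0,"rx": 0,"ry": 0,"rz": 0},
], fingers=0.5)

```text
t: 52.62
position: [0.6547, 0.102, 0.3661]
eef_rot: [[0.037, 0.999, 0.007], [0.999, -0.037, 0.0], [0.001, 0.007, -1.0]]
contact_force: [0.2, -0.1, -0.4]
grip_width: 0.751
gripper_force: 0.0
```

Request:
jog_arm([
  {"x": -0.5,"y": -0.5,"z": 0,"rx": 0,"ry": 0,"rz": 0},
  {"x": -1.0,"y": -1.0,"z": 0,"rx": 0,"ry": 0,"rz": 0},
  {"x": -1.0,"y": -1.0,"z": 0,"rx": 0,"ry": 0,"rz": 0},
  {"x": -1.0,"y": -1.0,"z": 0,"rx": 0,"ry": 0,"rz": 0},
])

```text
t: 53.12
position: [0.5497, 0.0052, 0.3619]
eef_rot: [[0.039, 0.999, 0.0], [0.999, -0.039, 0.001], [0.001, 0.0, -1.0]]
contact_force: [0.7, 0.1, 0.3]
grip_width: 0.753
gripper_force: 0.0
```

```bash
python3 -c "
from h import *
s=state();oranges();s2,c2=snap('top','pics/t9.png');a=np.load('pics/raw_top0.npy').astype(int)
b=c2['color'].astype(int);d=np.abs(a-b).max(2)
print('box/timer/knob',d[120:178,180:234].mean().round(1),'timer',d[186:208,190:214].mean().round(1),'pen',d[190:205,285:335].mean().round(1),'mat',d[130:178,283:332].mean().round(1))
# knob position now vs start
def kn(i):
    g=i[135:155,205:230].mean(2);m=(g<150);ys,xs=np.nonzero(m);return xs.mean()+205,ys.mean()+135,m.sum()
print(kn(a),kn(b))"
```

```text
{'t': 53.125, 'position': [0.55, 0.005, 0.362], 'eef_rot': [[0.039, 0.999, 0.0], [0.999, -0.039, 0.001], [0.001, 0.0, -1.0]], 'joint_pos': [-11.841, 9.58, 98.145, 0.046, 72.282, -9.599], 'grip_width': 0.753, 'gripper_force': 0.0, 'contact_force': [0.655, 0.081, 0.338]}
orange [112.1 167.3] 54 [598. 432.]
orange [402.  166.6] 28 [ 608. -436.]
orange [368.4 167.8] 25 [ 604. -336.]
orange [140.4 170.2] 49 [590. 346.]
orange [382.  206.5] 28 [ 488. -375.]
orange [123.3 213.7] 54 [459. 393.]
box/timer/knob 39.1 timer 54.4 pen 11.6 mat 24.4
(np.float64(217.71428571428572), np.float64(144.81428571428572), np.int64(70)) (np.float64(221.4576802507837), np.float64(145.0156739811912), np.int64(319))
```

```bash
python3 -c "
from h import *
s,c=snap('scene','pics/s9.png');a=np.load('pics/raw_scene0.npy');b=c['color']
t=a[220:246,228:250]
r=cv2.matchTemplate(b[200:266,208:270],t,cv2.TM_CCOEFF_NORMED);_,v,_,l=cv2.minMaxLoc(r);print('knob shift px',np.array(l)-[20,20],v)
for n,(x0,y0,x1,y1) in dict(timer=(275,228,302,252),pen=(198,174,236,198)).items():
    r=cv2.matchTemplate(b[y0-15:y1+15,x0-15:x1+15],a[y0:y1,x0:x1],cv2.TM_CCOEFF_NORMED);_,v,_,l=cv2.minMaxLoc(r);print(n,np.array(l)-15,v)"
```

```text
knob shift px [0 2] 0.8532071709632874
timer [0 0] 0.9593513011932373
pen [0 0] 0.8278433680534363
```

The knob sits 2 px lower than at the start, so the lid began slightly ajar and is now shut. The pen and timer haven't moved. I'm handing in.

```bash
python3 -c "
from workcell import arm
print(arm.close_job())"
```

```text
the job is handed in; nothing more can be done
None
```

I handed the job in at about 53 s of the 210 s; the system gave no verdict. Both tubes and both flasks are in the trays with their own kind, the four caps are in the box with its lid shut, the empty beaker stands upright on its mat, and the pen and timer have not moved.

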